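# Open the cam-locked sink strainer and lift out its basket

### The job

Get the sink's strainer pot ready for cleaning: with the flat-bladed key from the wooden block, turn both slotted cams on its rim a full quarter turn anticlockwise, right round to their open stops, and stand the key back in its slot in the block. Then take off the domed cover and stand it, knob up, on the bare worktop, and after it lift out the strainer basket and stand it upright on the worktop too, clear of the pot. Do not turn the cams with the fingers, and leave the other things (honing steel, bottle, jars, mill) standing where they are.

Things in the scene. Friction and masses are not known exactly. Their poses are not given: they have to be found in the camera images.
- housing: Fixed grey strainer pot, round, outer radius 47, 75 high, inner radius 43, inner floor 6 high; origin at the centre of its underside on the worktop, z up. Ears on its rim at +y and -y carry the cams, their axes 71 from the centre; the D-shaped cam plates reach at most 96 out. Two hose stubs at its back (35 degrees either side of +x) reach 72 out, 18 to 54 high.
- worktop_mid (a point): Fixed point on the bare strip of worktop in front of the microwave. Free from 85 before to 85 behind it (x) and 420 to either side (y), apart from the things listed; a coffee maker, 285 tall, stands from 35 behind and 315 to the right of it. Microwave (260 tall) behind, tall wall 450 to the left; a wall cabinet hangs from 460 up, 220 behind: keep the arm drawn in when swinging across.
- cam_left (a joint): Turn of the cam on the housing's +y ear about the vertical, in rad: 0 = locked (its D-shaped plate overlaps the cover's flange by 5 and holds the cover down), 1.571 = open stop (flat of the D faces the cover and clears it by 5). Grows anticlockwise seen from above. Starts between 0 and 0.3. Turns against a dry friction of 0.10 N m and stays where it is left; there is a hard stop at both ends.
- cam_right (a joint): The same for the cam on the housing's -y ear; also opens anticlockwise.
- cam_left_slot (a point): Centre of the top of the left cam's drum, on the cam's axis, 103.5 above the worktop. Drum radius 15.5. A straight slot 6.6 wide and 10.5 deep (its mouth bevelled to 11 wide over the top 3) runs right across the drum along this point's y axis; z is up. The point turns with the cam: locked, the slot points to the pot's centre; open, it lies crosswise.
- cam_right_slot (a point): The same for the right cam.
- key_center (a point): Loose flat-bladed key, 156 long, 0.12 kg, upright in the block, blade down. This point is half-way up, 78 above the blade's edge; z points up to the handle. Black flat-sided handle, 23 (x) by 30 (y) by 90 tall, from 12 below this point to 78 above it. Below it a shank 9 across, then a steel blade 20 wide (along y), 3.2 thick (along x), straight over its last 22.
- key_tip (a point): Middle of the key's blade edge, its lowest point, with the axes of key_center. In the block it stands 4 above the worktop.
- block: Fixed wooden block, 62 (x) by 112 (y) by 70 high; origin at the centre of its underside. Two through slots at y = -28 and y = +28, each 14 (x) by 30 (y) with bevelled mouths; the key stands in one, its handle's lower end resting on the block's top and its blade's width along the block's y; the honing steel stands in the other.
- cover_center (a point): Loose domed steel cover on the pot, 73 tall, about 0.3 kg, flange radius 51 to 53; this point is half-way up, 36.5 above its lower edge (so 36.5 high when it stands on the worktop); z up. The black round knob, 36 across, is widest between 20 and 31 above this point (neck 14 above, top 36.5 above). Its lower 4 sits inside the pot's mouth with 2 to 3 play; the flange is 4 to 10 above the lower edge.
- basket_center (a point): Loose perforated steel basket inside the pot, under the cover, 98 tall with its bail, about 0.22 kg; this point is half-way up, 49 above its underside; z up. Rim radius 38.5 at 60 above the underside, foot radius 34. A fixed bail arches over it; its black grip, 12 (x) by 40 (along y) by 12 tall, is centred 43 above this point. Standing on the worktop this point is 49 high.
- steel_center (a point): Honing steel with a round black handle and a round rod, 151 tall, standing in the block's other slot; this point is half-way up. Leave it.
- bottle: Bystander: bottle, 59 across, 204 tall; origin at the centre of its underside.
- jar: Bystander: spice jar, 46 across, 106 tall, close to the pot; origin at the centre of its underside.
- mill: Bystander: salt mill, 44 across, 90 tall; origin at the centre of its underside.
- jar_tall: Bystander: spice jar, 44 across, 109 tall, beside the microwave; origin at the centre of its underside.

How it is judged:
On the way, in this order (a step that is already met when the one before it is completed fails the run):
1. both cams are turned to their open stops while the cover is still on (value of joint each of cam_left, cam_right above 1.45 rad and height (world z) of cover_center above 0.09 m), for 0.1 s.
2. the key stands fully down in its slot in the block again, the cover still on (angle between key_center's own z axis and vertical below 0.1 rad and z of key_tip in the frame of block below 0.012 m and x of key_tip in the frame of block between -0.02 and 0.02 m and y of key_tip in the frame of block between -0.05 and 0.05 m and height (world z) of cover_center above 0.09 m), for 0.1 s.
3. the cover stands knob up on the worktop, the basket still in the pot (height (world z) of cover_center below 0.043 m and angle between cover_center's own z axis and vertical below 0.08 rad and horizontal distance between basket_center and housing below 0.02 m), for 0.2 s.
At the end, for the whole second after the job is handed in: Both cams within 7 degrees of their open stops; cover (knob up) and basket standing on the worktop within 6 and 3 mm of resting height and 4.5 degrees of upright, basket clear of the pot; key upright in its slot, blade fully down; all at rest and let go (value of joint each of cam_left, cam_right above 1.45 rad and height (world z) of cover_center below 0.043 m and angle between each of cover_center, basket_center's own z axis and vertical below 0.08 rad and height (world z) of basket_center below 0.0525 m and horizontal distance between basket_center and housing above 0.09 m and angle between key_center's own z axis and vertical below 0.1 rad and z of key_tip in the frame of block below 0.012 m and x of key_tip in the frame of block between -0.02 and 0.02 m and y of key_tip in the frame of block between -0.05 and 0.05 m and linear speed of each of cover, basket, key below 0.02 m/s); the robot touches nothing.
It fails at once if the bottle, a jar or the mill is displaced by more than 30 mm or tipped (distance of any of bottle, jar, mill, jar_tall from where it was at the start of the episode above 0.03 m or angle between any of bottle, jar, mill, jar_tall's own z axis and vertical above 0.35 rad).
It fails at once if the honing steel is taken out or displaced by more than 30 mm (distance of steel_center from where it was at the start of the episode above 0.03 m).
It fails at once if a cam is turned with the fingers ((contact force between the fingers and cam_left above 2 N and value of joint cam_left below 1.45 rad) or (contact force between the fingers and cam_right above 2 N and value of joint cam_right below 1.45 rad)).
It also fails if it takes over 72 s, if anything falls off the work surface, if the arm or the gripper's body presses on something with over 40 N, if the wrist force passes 120 N, or if a joint passes its speed limit or range.

### The arm

A 6-joint arm with a two-finger parallel gripper is mounted at the origin on a cart in front of the work surface, level with it; the furniture and walls round the work are solid. World frame = base frame: x ahead of the robot, y to its left, z up, the work surface at z = 0. Lengths are in m, angles in rad, forces in N, time in s.
With the tool pointing down it reaches from about 0.35 to 0.975 m from the base axis. Payload 4.9 kg.
Tool frame: the origin (TCP) lies at the very end of the fingers, on their centre line; the grasp point (between the pads) lies 19 mm behind it (manip.hold_point_z is the distance from the TCP to the grasp point, in m); z points along the fingers, x is the direction in which the jaws open and shut, and the axes are right-handed (so a half turn about z gives the same grasp; the last joint's range is limited). The gripper opens to 85 mm and grips with 20 to 120 N. Pads are 22 mm wide; open, the fingers measure 114 mm over their backs; the gripper's body (76 mm by 85 mm) begins 54 mm behind the grasp point. The pads swing forward as they close: fully open they stand 13 mm farther back than shut.
Start: joints at [1.06, 0.053, 1.613, -0, 1.476, -0.119], TCP at [0.239, 0.578, 0.231] pointing down, gripper open.
Joint ranges: [-3.01, 3.01], [-1.01, 2.22], [0.06, 2.58], [-1.02, 4.17], [0.09, 2.62], [-3.14, 3.14]. Speed limits (rad/s): [2.57, 2.57, 3.14, 3.14, 3.14, 3.14].

### API

Orientations are given as a unit quaternion [w, x, y, z].
In Python, from plant import manip gives the robot as it stands.
- The arm moves only by the shell command python3 -m handwheel 'ROWS' [OPENING]. ROWS is JSON, a list of rows, each an object of numbers: "dx", "dy", "dz": the shift along the tool's x, y, z in m; "ax", "ay", "az": the turn, a rotation vector about the tool's x, y, z in rad. In form: [{"dx": .., "dy": .., "dz": .., "ax": .., "ay": .., "az": ..}, ...]. A call has 1 to 5 rows; each row is the pose to reach, as a shift and turn from the pose commanded when the call began, along the tool's axes at that moment; what a row does not reach only later rows make up. A row lasts 1/8 s, in which the tool goes at most 62.5 mm and 10.7 degrees, less where a joint would pass 70% of its speed; a pose out of reach is approached as far as the arm can. A call with a gripper value outside its range is refused whole. OPENING is the closure in counts, from 0 (fully open) to 255 (shut), set as the call begins (- or left out, the last holds). The fingers move at their own pace and stop on an object; the grip force is fixed at half the most. Time passes only in rows, so rows that repeat a pose let the fingers close. It gives the time, the measured TCP pose, the force and the opening at its end, in the units of the state.
- manip.state(): the state, without advancing time (a new reading comes with each control period).
- manip.grab_frame(name): name is "side" or "top" or "wrist"; returns a dict with "image" (420x560x3 uint8, blue, green, red), "z_map" (420x560 float32, m along the optical axis (not along the pixel's ray), 0 where there is no reading), "K" (3x3 intrinsics, pixels), "xyz" and "rotation" of the camera in the world. Camera axes: x right, y up, looking along -z (the intrinsics and any distortion apply to the point x, -y, -z); pixel columns grow to the right and rows downward; lengths in m; the calibration is good to about 2 mm. A picture is of the moment at which its call begins.
- manip.job_done(): hands the job in, once; it reports no verdict.
The state is a dict: "time": time; "joint_pos": joint angles; "joint_vel": joint speeds; "joint_efforts": joint torques, N m; "tool_pos": TCP position; "tool_rot": TCP orientation; "contact_force": force on the tool from outside, world axes, zero at the start; "ft_torque": the same for the moment, N m; "gripper_width": opening from 0.0 (shut) to 1.0 (fully open).
Only numpy, scipy, OpenCV 4.12 (cv2) and the standard library are available. Lean on these libraries where they do the work, as an engineer would, in place of code of your own. Each camera call takes 0.05 s, during which the arm holds its last target.

## Working session

There is one attempt and no reset: what is moved stays moved. The work goes in short steps, Python scripts to look and compute and a shell command to move; the robot and the scene stay as the last step left them, time stands still between calls to the robot, and variables do not carry over. Pictures are saved under pics/ and viewed, and the job is handed in when it is done.

I'll start by looking at the workspace and the camera pictures.

```bash
ls -la; mkdir -p pics; cat > h.py <<'E'
from plant import manip
import numpy as np, cv2
from scipy.spatial.transform import Rotation as R
def rot(q): 
    q=np.array(q); 
    return R.from_quat([q[1],q[2],q[3],q[0]]).as_matrix()
def camR(f):
    r=np.array(f["rotation"])
    return r if r.shape==(3,3) else rot(r)
def grab(n,name):
    f=manip.grab_frame(n); cv2.imwrite("pics/%s.png"%name,f["image"]); 
    np.savez("pics/%s.npz"%name,**{k:v for k,v in f.items()})
    return f
def load(name): return dict(np.load("pics/%s.npz"%name))
def ray(f,u,v):
    K=np.array(f["K"]); x=(u-K[0,2])/K[0,0]; y=(v-K[1,2])/K[1,1]
    return camR(f)@np.array([x,-y,-1.0])
def px_z(f,u,v,z):
    d=ray(f,u,v); c=np.array(f["xyz"]); return c+d*(z-c[2])/d[2]
def px_d(f,u,v):
    return np.array(f["xyz"])+ray(f,u,v)*f["z_map"][int(round(v)),int(round(u))]
def proj(f,p):
    K=np.array(f["K"]); q=camR(f).T@(np.array(p)-np.array(f["xyz"]))
    return K[0,0]*q[0]/-q[2]+K[0,2], K[1,1]*-q[1]/-q[2]+K[1,2]
def cloud(f):
    K=np.array(f["K"]); z=f["z_map"]; v,u=np.mgrid[:z.shape[0],:z.shape[1]]
    P=np.stack([(u-K[0,2])/K[0,0]*z,-(v-K[1,2])/K[1,1]*z,-z],-1)
    return P@camR(f).T+np.array(f["xyz"])
E
python3 - <<'E'
from h import *
print(manip.state()); print([a for a in dir(manip) if a[0]!='_'], manip.hold_point_z)
for n in("side","top","wrist"):
    f=grab(n,n+"0"); print(n,f.keys(),np.round(f["xyz"],3),np.round(f["rotation"],3),np.round(f["K"],1))
E
```

```text
total 12
drwxr-xr-x  3 agent agent 4096 Dec  7 00:33 .
drwxr-xr-x 23 root  root  4096 Dec  7 00:33 ..
drwxr-xr-x  2 agent agent 4096 Dec  7 00:33 pics
{'time': 0.0, 'joint_pos': array([ 1.05999631e+00,  5.33751085e-02,  1.61430737e+00, -1.35990196e-05,
        1.47599708e+00, -1.19033064e-01]), 'joint_vel': array([ 0.00015675, -0.0002693 , -0.00138751,  0.00038818,  0.0014209 ,
        0.00130214]), 'joint_efforts': array([-2.07628385e-03, -3.93658769e+01, -3.70184040e+01, -1.53627734e-04,
        6.81177320e-03, -1.89747840e-05]), 'tool_pos': array([0.23835155, 0.57708595, 0.23004372]), 'tool_rot': array([ 4.79047225e-04,  8.31209776e-01,  5.55957929e-01, -9.27015177e-04]), 'contact_force': array([0.01147013, 0.01671693, 0.3511088 ]), 'ft_torque': array([-0.02168198, -0.00570313,  0.0108348 ]), 'gripper_width': 1.0003643785115073}
['IKError', 'grab_frame', 'hold_point_z', 'job_done', 'state'] 0.0187
side dict_keys(['image', 'z_map', 'K', 'xyz', 'rotation']) [ 0.28  -0.946  0.974] [ 0.906  0.405 -0.042 -0.112] [[512.4   0.  275.6]
 [  0.  512.4 216.6]
 [  0.    0.    1. ]]
top dict_keys(['image', 'z_map', 'K', 'xyz', 'rotation']) [0.384 0.017 1.286] [ 0.707  0.037 -0.036 -0.706] [[474.6   0.  278.2]
 [  0.  474.6 203.5]
 [  0.    0.    1. ]]
wrist dict_keys(['image', 'z_map', 'K', 'xyz', 'rotation']) [0.164 0.607 0.373] [ 0.821 -0.132 -0.087  0.549] [[318.8   0.  280.5]
 [  0.  318.8 212.6]
 [  0.    0.    1. ]]
```

View pics/side0.png

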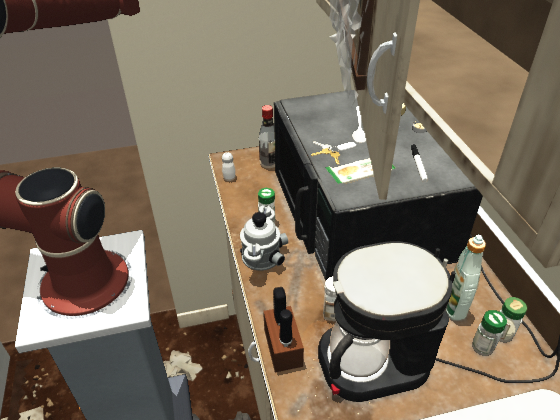

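View pics/top0.png

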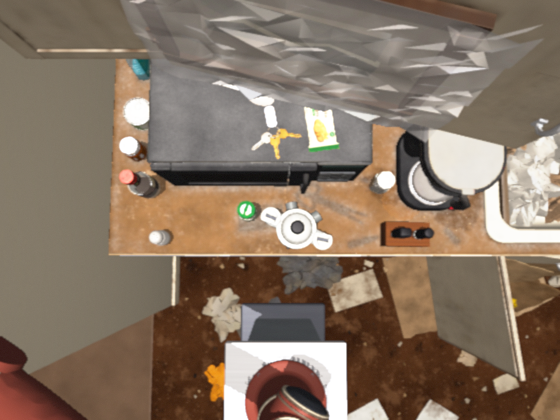

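View pics/wrist0.png

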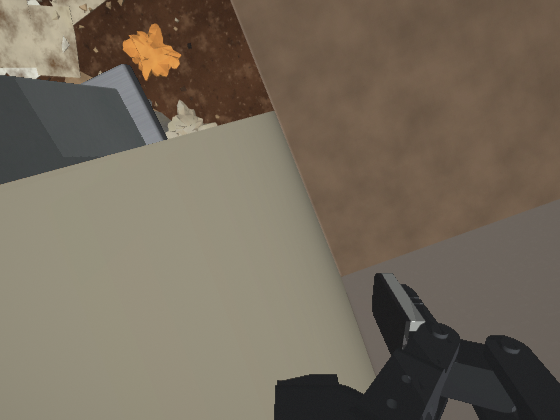

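```bash
python3 - <<'E'
from h import *
f=load("top0"); c=f["image"][180:270,230:450]; cv2.imwrite("pics/top0c.png",cv2.resize(c,None,fx=3.6,fy=3.6,interpolation=cv2.INTER_CUBIC))
f=load("side0"); c=f["image"][170:380,200:370]; cv2.imwrite("pics/side0c.png",cv2.resize(c,None,fx=2.85,fy=2.85,interpolation=cv2.INTER_CUBIC))
E
```

```text
(no output)
```

View pics/top0c.png

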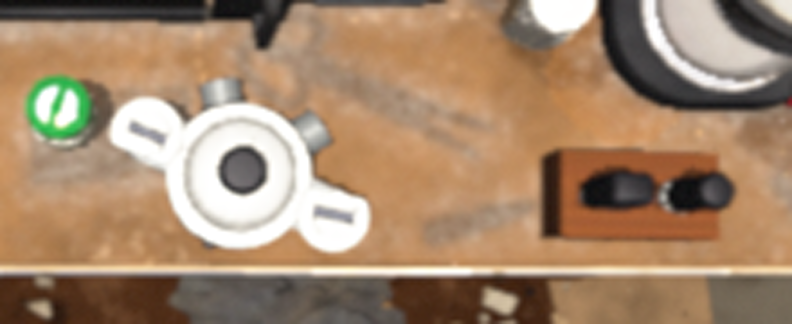

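View pics/side0c.png

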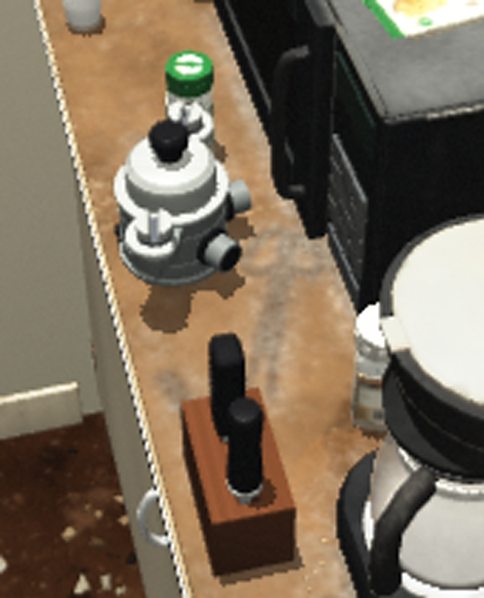

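```bash
python3 - <<'E'
from h import *
f=load("top0")
for nm,(u,v,z) in dict(knob=(297.5,227.5,.1445),camL=(270.5,216.5,.1035),camR=(323,239.5,.1035),keytop=(402,232.3,.16),steeltop=(426,232.8,.155),jar=(246.5,210,.106),mill=(384,180,.09),jart=(158,238,.1)).items():
    print(nm,np.round(px_z(f,u,v,z),3),np.round(px_d(f,u,v),3))
P=cloud(f)
for u,v in [(384,180),(156,236),(130,178),(137,112),(130,145),(305,185),(260,187)]: print(u,v,np.round(P[v,u],3))
# block top
m=(abs(P[...,2]-.07)<.006); ys,xs=np.where(m); s=(xs>375)&(xs<440)&(ys>215)&(ys<255)
Q=P[ys[s],xs[s]]; print("block",Q[:,:2].min(0),Q[:,:2].max(0),len(Q), cv2.minAreaRect((Q[:,:2]*1000).astype(np.float32)))
for zlo,zhi,nm in((.1,.108,"cam"),(.14,.148,"knob"),(.152,.164,"key/steel")):
    m=(P[...,2]>zlo)&(P[...,2]<zhi); n,l=cv2.connectedComponents(m.astype(np.uint8))
    for i in range(1,n):
        Q=P[l==i]; 
        if len(Q)>8 and abs(Q[:,0].mean()-.34)<.12: print(nm,len(Q),np.round(Q.mean(0),4),np.round(np.ptp(Q,axis=0),3))
E
```

```text
knob [ 0.446 -0.028  0.145] [ 0.446 -0.028  0.145]
camL [0.476 0.037 0.103] [0.477 0.038 0.09 ]
camR [ 0.418 -0.093  0.103] [ 0.419 -0.094  0.094]
keytop [ 0.434 -0.275  0.16 ] [ 0.434 -0.275  0.162]
steeltop [ 0.433 -0.334  0.155] [ 0.433 -0.332  0.161]
jar [0.492 0.097 0.106] [0.492 0.098 0.104]
mill [ 0.57  -0.251  0.09 ] [ 0.567 -0.246  0.11 ]
jart [0.422 0.318 0.1  ] [0.422 0.322 0.085]
384 180 [ 0.567 -0.246  0.11 ]
156 236 [0.427 0.326 0.09 ]
130 178 [0.556 0.359 0.206]
137 112 [0.759 0.396 0.051]
130 145 [0.66  0.398 0.092]
305 185 [ 0.54  -0.043  0.209]
260 187 [ 0.565  0.068 -0.002]
block [ 0.40320718 -0.36843964] [ 0.46484057 -0.25572179] 709 ((434.1472473144531, -312.08758544921875), (112.5208969116211, 61.600128173828125), 89.74210357666016)
cam 41 [0.4422 0.005  0.1048] [0.057 0.017 0.008]
cam 13 [0.4443 0.4792 0.1031] [0.017 0.003 0.007]
cam 32 [ 0.4248 -0.0527  0.1051] [0.037 0.033 0.007]
cam 38 [ 0.4279 -0.0942  0.1034] [0.012 0.025 0.007]
cam 12 [0.4215 0.4788 0.1041] [0.02  0.003 0.007]
cam 11 [ 0.4263 -0.3327  0.1038] [0.01  0.011 0.008]
cam 13 [ 0.4122 -0.018   0.1044] [0.007 0.018 0.006]
cam 41 [ 0.4109 -0.0908  0.1036] [0.012 0.027 0.008]
cam 11 [0.3963 0.4787 0.103 ] [0.017 0.003 0.007]
cam 16 [0.3551 0.4791 0.1045] [0.027 0.004 0.007]
cam 10 [0.3319 0.4788 0.1041] [0.012 0.002 0.008]
cam 45 [0.2505 0.4788 0.1044] [0.073 0.004 0.008]
knob 20 [0.4527 0.4787 0.1446] [0.034 0.002 0.008]
knob 138 [ 0.4473 -0.0277  0.1435] [0.034 0.032 0.007]
knob 13 [0.4234 0.4792 0.1433] [0.019 0.003 0.007]
knob 20 [0.3939 0.4793 0.1437] [0.026 0.004 0.008]
knob 12 [0.3673 0.479  0.1454] [0.017 0.002 0.006]
knob 56 [0.3096 0.479  0.1435] [0.09  0.005 0.007]
knob 17 [0.2413 0.4794 0.1442] [0.028 0.002 0.006]
key/steel 109 [ 0.4347 -0.283   0.159 ] [0.024 0.028 0.012]
key/steel 87 [ 0.4339 -0.3387  0.1583] [0.022 0.024 0.01 ]
key/steel 218 [0.2793 0.4791 0.1581] [0.232 0.005 0.012]
```

```bash
python3 - <<'E'
from h import *
for n in("wrist0","top0","side0"):
    f=load(n); P=cloud(f).reshape(-1,3); ok=f["z_map"].ravel()>0; P=P[ok]
    w=P[(abs(P[:,1]-.479)<.01)]
    print(n,"wallface",len(w),np.round(w.min(0),3),np.round(w.max(0),3))
f=load("wrist0");P=cloud(f)
for u,v in [(20,170),(20,190),(100,250),(200,300),(260,130),(300,200),(340,265),(240,350),(260,30),(400,100),(500,200),(520,250),(400,250),(310,150)]: print(u,v,np.round(P[v,u],3))
f=load("top0");P=cloud(f)
for u,v in [(20,40),(20,300),(100,100),(100,300),(140,300),(165,260),(176,300),(60,380),(120,350)]: print(u,v,np.round(P[v,u],3))
E
```

```text
wrist0 wallface 711 [-0.268  0.469 -0.887] [ 0.147  0.489 -0.873]
top0 wallface 38184 [-0.34   0.469 -0.899] [0.928 0.489 0.545]
side0 wallface 38656 [-0.547  0.469 -0.898] [0.876 0.489 0.51 ]
20 170 [ 0.081  0.12  -0.21 ]
20 190 [0.164 0.607 0.373]
100 250 [0.164 0.607 0.373]
200 300 [0.191 0.579 0.32 ]
260 130 [0.176 0.579 0.039]
300 200 [ 0.319  0.579 -0.167]
340 265 [ 0.867  0.596 -0.881]
240 350 [0.209 0.579 0.315]
260 30 [-0.102  0.637 -0.882]
400 100 [ 0.307  1.024 -0.88 ]
500 200 [ 0.835  1.296 -0.881]
520 250 [ 0.919  1.199 -0.646]
400 250 [ 0.897  0.858 -0.881]
310 150 [ 0.351  0.651 -0.88 ]
20 40 [0.736 0.447 0.531]
20 300 [0.301 0.479 0.425]
100 100 [0.777 0.479 0.096]
100 300 [0.263 0.479 0.039]
140 300 [ 0.23   0.476 -0.311]
165 260 [ 0.356  0.48  -0.659]
176 300 [ 0.182  0.463 -0.809]
60 380 [-0.174  0.983 -0.88 ]
120 350 [-0.045  0.723 -0.882]
```

```bash
python3 - <<'E'
from h import *
f=load("top0");P=cloud(f).reshape(-1,3)
w=P[abs(P[:,1]-.479)<.01]
for z in np.arange(-.2,.55,.1):
    s=w[abs(w[:,2]-z)<.03]; 
    if len(s): print(round(z,2),s[:,0].min(),s[:,0].max())
f=load("side0");P=cloud(f).reshape(-1,3)
w=P[abs(P[:,1]-.479)<.01]
for z in np.arange(-.8,.75,.1):
    s=w[abs(w[:,2]-z)<.03]; 
    if len(s): print("s",round(z,2),s[:,0].min(),s[:,0].max())
print(proj(load("top0"),manip.state()["tool_pos"]),proj(load("side0"),manip.state()["tool_pos"]))
f=load("side0");P=cloud(f)
for u,v in [(40,12),(120,5),(50,215),(90,215),(5,200),(60,100),(130,100)]: print(u,v,np.round(P[v,u],3))
f=load("wrist0");P=cloud(f); w=P[(abs(P[...,1]-.579)<.008)]; print(w.min(0),w.max(0))
E
```

```text
-0.2 0.1621079291499892 0.3753837865599504
-0.1 0.16152899146502767 0.37880626920834715
0.0 0.16232375469098778 0.9282701626466103
0.1 0.161091039612738 0.8969183653566639
0.2 0.1620447894154825 0.852476267757141
0.3 0.16220573833609964 0.8118576867157888
0.4 0.16114798231215371 0.7710999673424495
0.5 0.24209894511176983 0.7384325494873756
s -0.8 0.16308298590898454 0.4106814678995624
s -0.7 0.16199707213324221 0.40888772284592156
s -0.6 0.16168573308704004 0.41102711072338405
s -0.5 0.16201810981617376 0.41116450397550824
s -0.4 0.1621188969799316 0.4108594615612076
s -0.3 0.16238498821805758 0.40986035853898534
s -0.2 0.1616079304780566 0.3995781740957446
s -0.1 0.16173464272944843 0.39011063709362115
s -0.0 0.16193924575945667 0.5539547970245269
s 0.1 0.16188771576807215 0.6076928225159406
s 0.2 0.16177236058712896 0.8756601579694614
s 0.3 0.1613871322932381 0.81436378006652
s 0.4 0.16179789511385417 0.7970319098275767
s 0.5 0.19158467504396476 0.6298145983501242
(np.float64(21.806343066839588), np.float64(320.1777755370936)) (np.float64(149.9860083033355), np.float64(80.60603402563544))
40 12 [0.066 0.161 0.606]
120 5 [0.206 0.423 0.516]
50 215 [ 0.005 -0.066  0.278]
90 215 [ 0.079 -0.059  0.254]
5 200 [-0.093  0.009  0.278]
60 100 [-0.336  2.005 -0.519]
130 100 [0.173 0.486 0.222]
[-0.22620765  0.57100925 -0.88790984] [0.92332802 0.5869966  0.33546859]
```

```bash
cat >> h.py <<'E'
def tool():
    s=manip.state(); return np.array(s["tool_pos"]),rot(s["tool_rot"])
def phi(): 
    p,Rm=tool(); return np.degrees(np.arctan2(Rm[1,0],Rm[0,0]))
def plan(x,y,z,ph=None):
    """rows' final shift in tool axes to reach TCP xyz, pointing down, tool x at angle ph deg"""
    p,Rm=tool(); d=Rm.T@(np.array([x,y,z])-p)
    if ph is None: ph=phi()
    a=np.radians(ph); Rt=np.array([[np.cos(a),np.sin(a),0],[np.sin(a),-np.cos(a),0],[0,0,-1.]])
    w=R.from_matrix(Rm.T@Rt).as_rotvec()
    print("plan d=[%.4f %.4f %.4f] |d|=%.3f w=[%.4f %.4f %.4f]  rows lin %.1f ang %.1f"%(*d,np.linalg.norm(d),*w,np.linalg.norm(d)/.0625,np.degrees(np.linalg.norm(w))/10.7))
def st():
    s=manip.state(); print("t=%.2f"%s["time"],"tcp",np.round(s["tool_pos"],4),"phi %.1f"%phi(),"F",np.round(s["contact_force"],1),"T",np.round(s["ft_torque"],2),"w %.3f"%s["gripper_width"],"q",np.round(s["joint_pos"],2))
E
python3 - <<'E'
from h import *
st()
f=load("wrist0"); p,Rm=tool()
print("cam in tool",Rm.T@(f["xyz"]-p)); Rc=Rm.T@camR(f); print(np.round(Rc,3))
plan(0.06,0.577,0.25)
E
```

```text
t=0.15 tcp [0.2384 0.5772 0.2303] phi 67.6 F [ 0.7 -0.3 -0.6] T [ 0.04  0.04 -0.03] w 1.003 q [ 1.06  0.05  1.61 -0.    1.48 -0.12]
cam in tool [-0.00100366 -0.07984659 -0.14256138]
[[ 1.    -0.001  0.   ]
 [-0.001 -0.95  -0.312]
 [ 0.     0.312 -0.95 ]]
plan d=[-0.0683 -0.1648 -0.0195] |d|=0.179 w=[-0.0002 0.0017 -0.0000]  rows lin 2.9 ang 0.0
```

```bash
python3 -m handwheel '[{"dx":-0.017,"dy":-0.041,"dz":0},{"dx":-0.034,"dy":-0.082,"dz":0}]'; python3 -c "
from h import *
st()"
```

```text
t=0.15 tcp [0.2384 0.5772 0.2303] phi 67.6 F [ 0.7 -0.3 -0.6] T [ 0.04  0.04 -0.03] w 1.003 q [ 1.06  0.05  1.61 -0.    1.48 -0.12]invalid input at $[0]: expected keys dx, dy, dz, ax, ay, az
```

```bash
python3 -m handwheel '[{"dx":-0.017,"dy":-0.041,"dz":0,"ax":0,"ay":0,"az":0},{"dx":-0.034,"dy":-0.082,"dz":0,"ax":0,"ay":0,"az":0}]'; python3 -c "
from h import *
st()"
```

```text
time: 0.4
tool_pos: [0.1492, 0.5772, 0.2307]
tool_rot: [0.0, 0.832, 0.555, -0.0]
contact_force: [-0.5, 0.0, 0.9]
gripper_width: 1.002
t=0.40 tcp [0.1492 0.5772 0.2307] phi 67.5 F [-0.5  0.   0.9] T [ 0.03 -0.01  0.07] w 1.002 q [ 1.19 -0.01  1.68  0.    1.47  0.02]
```

```bash
python3 -c "
from h import *
plan(0.05,0.577,0.25);plan(0.06,0.5,0.27);plan(0.10,0.40,0.3);plan(0.22,0.34,0.33)"
```

```text
plan d=[-0.0382 -0.0916 -0.0192] |d|=0.101 w=[-0.0001 0.0008 -0.0000]  rows lin 1.6 ang 0.0
plan d=[-0.1055 -0.0528 -0.0392] |d|=0.124 w=[-0.0001 0.0008 -0.0000]  rows lin 2.0 ang 0.0
plan d=[-0.1826 0.0224 -0.0691] |d|=0.196 w=[-0.0001 0.0008 -0.0000]  rows lin 3.1 ang 0.0
plan d=[-0.1920 0.1563 -0.0991] |d|=0.267 w=[-0.0001 0.0008 -0.0000]  rows lin 4.3 ang 0.0
```

```bash
python3 -m handwheel '[{"dx":-0.022,"dy":-0.052,"dz":-0.01,"ax":0,"ay":0,"az":0},{"dx":-0.038,"dy":-0.092,"dz":-0.019,"ax":0,"ay":0,"az":0},{"dx":-0.09,"dy":-0.07,"dz":-0.03,"ax":0,"ay":0,"az":0},{"dx":-0.14,"dy":-0.035,"dz":-0.05,"ax":0,"ay":0,"az":0},{"dx":-0.185,"dy":0.008,"dz":-0.069,"ax":0,"ay":0,"az":0}]'; python3 -c "
from h import *
st();plan(0.22,0.32,0.35,40);plan(0.34,0.17,0.36,0);plan(0.36,0.06,0.36,0)"
```

```text
time: 1.02
tool_pos: [0.0847, 0.4056, 0.2991]
tool_rot: [0.0, 0.831, 0.557, -0.0]
contact_force: [1.5, 0.3, 1.7]
gripper_width: 1.004
t=1.02 tcp [0.0847 0.4056 0.2991] phi 67.7 F [1.5 0.3 1.7] T [ 0.02 -0.02  0.05] w 1.004 q [ 1.19 -0.51  1.98 -0.    1.68  0.  ]
plan d=[-0.0278 0.1576 -0.0508] |d|=0.168 w=[0.0005 0.0006 0.4833]  rows lin 2.7 ang 2.6
plan d=[-0.1211 0.3256 -0.0607] |d|=0.353 w=[0.0007 0.0004 1.1814]  rows lin 5.6 ang 6.3
plan d=[-0.2152 0.3859 -0.0606] |d|=0.446 w=[0.0007 0.0004 1.1814]  rows lin 7.1 ang 6.3
```

```bash
python3 -m handwheel '[{"dx":-0.014,"dy":0.06,"dz":-0.02,"ax":0,"ay":0,"az":0.16},{"dx":-0.028,"dy":0.12,"dz":-0.03,"ax":0,"ay":0,"az":0.32},{"dx":-0.04,"dy":0.18,"dz":-0.04,"ax":0,"ay":0,"az":0.48},{"dx":-0.08,"dy":0.23,"dz":-0.04,"ax":0,"ay":0,"az":0.66},{"dx":-0.11,"dy":0.28,"dz":-0.04,"ax":0,"ay":0,"az":0.84}]'; python3 -c "
from h import *
st();plan(0.42,-0.02,0.28,0)"
```

```text
time: 1.65
tool_pos: [0.3026, 0.197, 0.3391]
tool_rot: [-0.0, 0.986, 0.166, 0.001]
contact_force: [1.7, 1.2, 0.2]
gripper_width: 0.996
t=1.65 tcp [0.3026 0.197  0.3391] phi 19.1 F [1.7 1.2 0.2] T [ 0.03 -0.03 -0.02] w 0.996 q [ 0.37 -0.66  2.01  0.    1.8   0.04]
plan d=[0.0399 0.2435 0.0591] |d|=0.254 w=[-0.0003 -0.0011 0.3334]  rows lin 4.1 ang 1.8
```

```bash
python3 -m handwheel '[{"dx":0.008,"dy":0.058,"dz":0.012,"ax":0,"ay":0,"az":0.11},{"dx":0.016,"dy":0.116,"dz":0.024,"ax":0,"ay":0,"az":0.22},{"dx":0.026,"dy":0.174,"dz":0.036,"ax":0,"ay":0,"az":0.333},{"dx":0.036,"dy":0.225,"dz":0.05,"ax":0,"ay":0,"az":0.333},{"dx":0.04,"dy":0.243,"dz":0.059,"ax":0,"ay":0,"az":0.333}]'; python3 -c "
from h import *
st();f=grab('wrist','w1'); st()"
```

```text
time: 2.28
tool_pos: [0.4207, -0.0192, 0.2787]
tool_rot: [-0.0, 1.0, 0.001, -0.001]
contact_force: [0.1, 0.4, 0.2]
gripper_width: 1.0
t=2.27 tcp [ 0.4207 -0.0192  0.2787] phi 0.1 F [0.1 0.4 0.2] T [-0.02 -0.01  0.  ] w 1.000 q [-0.22 -0.49  1.99 -0.    1.64 -0.23]
t=2.33 tcp [ 0.4207 -0.0195  0.2775] phi 0.1 F [-0.5 -0.3 -1. ] T [-0.09  0.03  0.02] w 0.997 q [-0.22 -0.49  2.   -0.    1.64 -0.23]
```

View pics/w1.png

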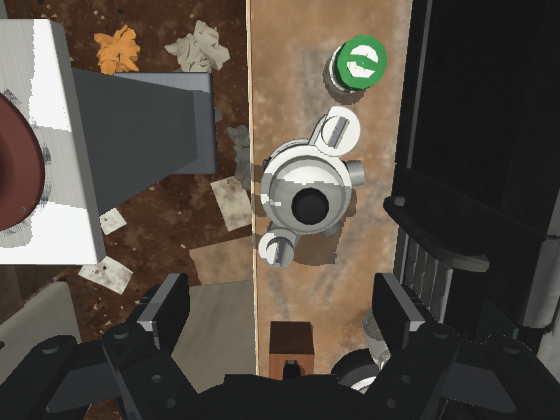

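```bash
python3 - <<'E'
from h import *
f=load("w1"); c=f["image"][95:170,300:375]; a=cv2.resize(c,None,fx=5.3,fy=5.3,interpolation=cv2.INTER_CUBIC)
c=f["image"][210:285,240:315]; b=cv2.resize(c,None,fx=5.3,fy=5.3,interpolation=cv2.INTER_CUBIC)
cv2.imwrite("pics/w1c.png",np.hstack([a,b]))
E
```

```text
(no output)
```

View pics/w1c.png

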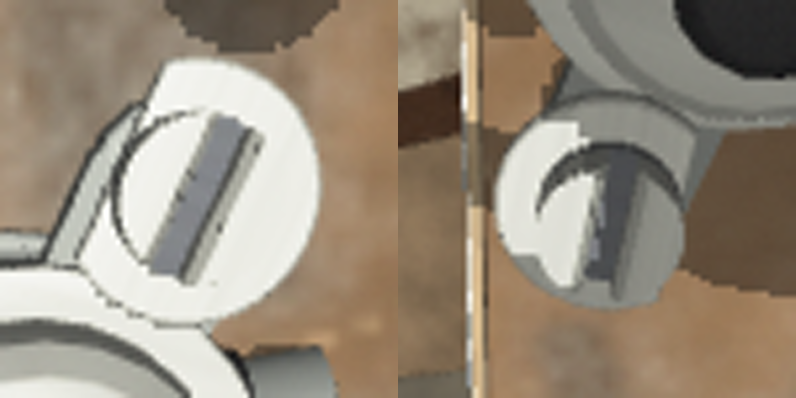

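```bash
python3 - <<'E'
from h import *
f=load("w1")
def L(u,v): return px_z(f,300+u/5.3,95+v/5.3,.1035)[:2]
def Rr(u,v): return px_z(f,240+u/5.3,210+v/5.3,.1035)[:2]
a,b=L(236,127),L(169,274); print("L",a,b,(a+b)/2,np.degrees(np.arctan2(*(a-b))))
a,b=Rr(622-398,165),Rr(598-398,290); print("R",a,b,(a+b)/2,np.degrees(np.arctan2(*(a-b))))
for n,(u,v) in dict(drumL_left=(113,190)).items(): print(n,L(u,v))
# knob and pot top
P=cloud(f)
m=(P[...,2]>.138)&(P[...,2]<.15)&(abs(P[...,1]+.03)<.06)&(abs(P[...,0]-.446)<.05)
Q=P[m]; print("knob",len(Q),Q.mean(0),(Q.min(0)+Q.max(0))/2,np.ptp(Q,axis=0))
m=(P[...,2]>.0985)&(P[...,2]<.108)&(P[...,1]>.0)&(abs(P[...,0]-.476)<.05)
Q=P[m]; print("camtopL",len(Q),(Q.min(0)+Q.max(0))/2,np.ptp(Q,axis=0),np.median(Q[:,2]))
m=(P[...,2]>.0985)&(P[...,2]<.108)&(P[...,1]<-.07)&(abs(P[...,0]-.418)<.05)
Q=P[m]; print("camtopR",len(Q),(Q.min(0)+Q.max(0))/2,np.ptp(Q,axis=0),np.median(Q[:,2]))
m=(P[...,2]>.0735)&(P[...,2]<.078)&(abs(P[...,1]+.03)<.055)&(abs(P[...,0]-.446)<.055)
# blocks/key top
m=(abs(P[...,2]-.07)<.003)&(P[...,1]<-.2)&(abs(P[...,0]-.43)<.05); Q=P[m]; print("block",len(Q),Q.min(0),Q.max(0))
m=(abs(P[...,2]-.16)<.006)&(P[...,1]<-.2)&(abs(P[...,0]-.43)<.05); Q=P[m]; print("keytop",len(Q),Q.min(0),Q.max(0))
E
```

```text
L [0.48139985 0.04995632] [0.47069434 0.02375598] [0.47604709 0.03685615] 22.225027551855217
R [ 0.42239344 -0.07706054] [ 0.41750243 -0.10544828] [ 0.41994793 -0.09125441] 9.775694667078824
drumL_left [0.45966358 0.03884422]
knob 1037 [ 0.44720086 -0.02577393  0.1431188 ] [ 0.44736326 -0.02698386  0.14231189] [0.03441264 0.03440848 0.00852371]
camtopL 3046 [0.47115219 0.06105803 0.10327882] [0.08891155 0.12175226 0.00943564] 0.10554153040679479
camtopR 455 [ 0.41940849 -0.17385857  0.10221113] [0.02984181 0.1929758  0.00739068] 0.10332000688021575
block 851 [ 0.40503267 -0.30163206  0.06714444] [ 0.46659495 -0.25545056  0.07252678]Traceback (most recent call last):
  File "<stdin>", line 19, in <module>
    return umr_minimum(a, axis, None, out, keepdims, initial, where)
ValueError: zero-size array to reduction operation minimum which has no identity
```

```bash
python3 -c "
from h import *
plan(0.435,-0.284,0.24,0)"; python3 -m handwheel '[{"dx":0.003,"dy":0.06,"dz":0.0,"ax":0,"ay":0,"az":0},{"dx":0.007,"dy":0.12,"dz":0.0,"ax":0,"ay":0,"az":0},{"dx":0.01,"dy":0.18,"dz":0.01,"ax":0,"ay":0,"az":0},{"dx":0.014,"dy":0.235,"dz":0.025,"ax":0,"ay":0,"az":0},{"dx":0.014,"dy":0.264,"dz":0.037,"ax":0,"ay":0,"az":0}]'; python3 -c "
from h import *
st();f=grab('wrist','w2'); st()
cv2.imwrite('pics/w2c.png',cv2.resize(f['image'][200:420,180:400],None,fx=2.7,fy=2.7,interpolation=cv2.INTER_CUBIC))"
```

```text
plan d=[0.0137 0.2645 0.0375] |d|=0.268 w=[0.0001 0.0035 0.0026]  rows lin 4.3 ang 0.0
time: 2.95
tool_pos: [0.4362, -0.2821, 0.2426]
tool_rot: [-0.0, 1.0, 0.003, -0.0]
contact_force: [0.9, 0.3, 0.4]
gripper_width: 0.997
t=2.95 tcp [ 0.4362 -0.2821  0.2426] phi 0.3 F [0.9 0.3 0.4] T [0.04 0.03 0.06] w 0.997 q [-0.72 -0.21  1.84  0.    1.51 -0.72]
t=3.00 tcp [ 0.4354 -0.2836  0.2407] phi 0.2 F [-2.1 -0.6 -0.5] T [-0.07  0.08  0.02] w 1.004 q [-0.72 -0.21  1.84 -0.    1.51 -0.72]
```

View pics/w2.png

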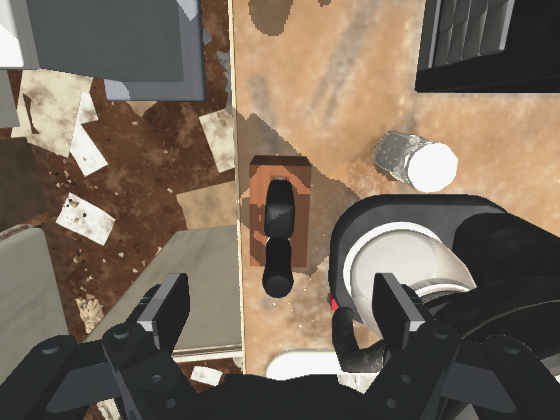

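View pics/w2c.png

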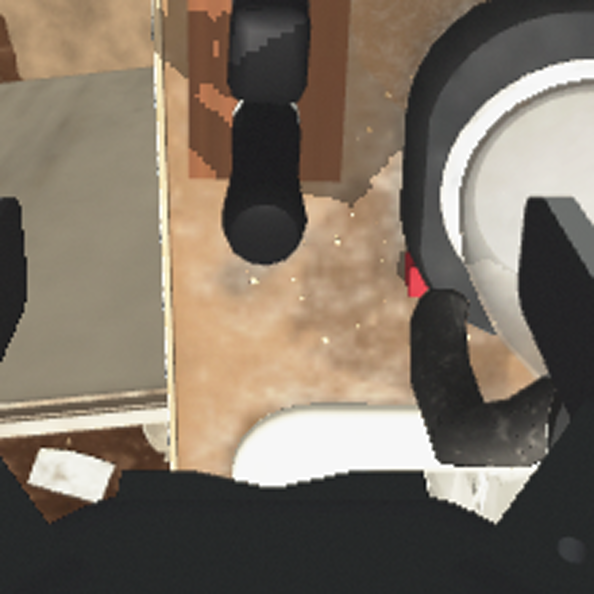

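```bash
python3 - <<'E'
from h import *
f=load("w2");P=cloud(f)
m=(P[...,2]>.154)&(P[...,1]<-.2)&(abs(P[...,0]-.434)<.04)
n,l=cv2.connectedComponents(m.astype(np.uint8))
for i in range(1,n):
    Q=P[l==i]
    if len(Q)>50: print(len(Q),Q.min(0),Q.max(0),(Q.min(0)+Q.max(0))/2)
# finger and key midheights: side slice
m=(P[...,2]>.09)&(P[...,2]<.165)&(P[...,1]<-.2)&(P[...,1]>-.31)&(abs(P[...,0]-.434)<.04); Q=P[m];print("slice",Q.min(0),Q.max(0))
m=(abs(P[...,2]-.07)<.003)&(P[...,1]<-.2)&(abs(P[...,0]-.43)<.05); Q=P[m]; print("block",len(Q),Q.min(0),Q.max(0))
cv2.imwrite('pics/w2k.png',cv2.resize(f['image'][150:305,240:330],None,fx=3.8,fy=3.8,interpolation=cv2.INTER_CUBIC))
E
```

```text
1028 [ 0.42340757 -0.29946662  0.15412469] [ 0.44649269 -0.20305938  0.3853896 ] [ 0.43495013 -0.251263    0.26975714]
617 [ 0.42208746 -0.35078657  0.15402356] [ 0.44598348 -0.20305938  0.3853896 ] [ 0.43403547 -0.27692298  0.26970658]
15232 [ 0.3940045  -0.28283923  0.30183751] [ 0.47399518 -0.20305938  0.3853896 ] [ 0.43399984 -0.24294931  0.34361356]
slice [ 0.42340757 -0.29946662  0.09073652] [ 0.44733685 -0.26929037  0.1621091 ]
block 3687 [ 0.403123   -0.36864229  0.06705006] [ 0.46643276 -0.25610338  0.07292886]
```

View pics/w2k.png

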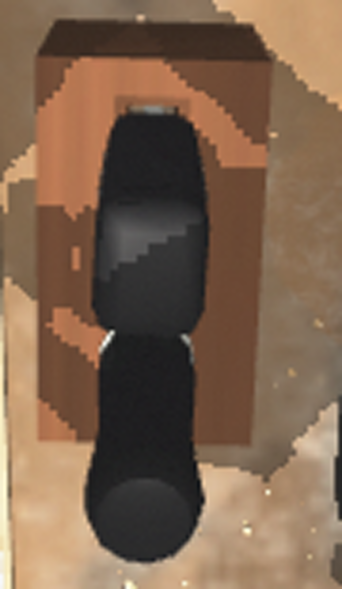

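```bash
python3 - <<'E'
from h import *
f=load("top0");P=cloud(f)
m=(P[...,2]>.15)&(P[...,2]<.4)&(P[...,1]<-.29)&(P[...,0]<.9)&(P[...,0]>.46);Q=P[m];print(Q.min(0),Q.max(0))
for x in(.48,.5,.52,.54,.56): 
    s=Q[(Q[:,0]<x)]; print(x,len(s), s[:,1].max() if len(s) else None, s[:,2].max() if len(s) else None)
m=(P[...,2]>.2)&(P[...,2]<.4)&(P[...,1]<-.1)&(P[...,1]>-.2)&(P[...,0]<.9);Q=P[m];print("mw",Q.min(0))
m=(P[...,2]>.03)&(P[...,2]<.4)&(P[...,1]<.3)&(P[...,1]>-.0)&(P[...,0]>.5)&(P[...,0]<.9);Q=P[m];print("mw left",Q.min(0))
plan(.4352,-.2844,.185,0);plan(.4352,-.2844,.12,0)
E
```

```text
[ 0.5097696  -0.48105259  0.15008264] [ 0.66505753 -0.29955335  0.28343097]
0.48 0 None None
0.5 0 None None
0.52 114 -0.35541501564268035 0.2745175545416094
0.54 724 -0.32559764040338335 0.2790956278198282
0.56 1440 -0.31088812925146336 0.27971064867879325
mw [ 0.57631566 -0.18989185  0.20348223]
mw left [5.00889776e-01 2.99711537e-04 3.00116614e-02]
plan d=[-0.0000 0.0008 0.0557] |d|=0.056 w=[-0.0003 0.0027 0.0040]  rows lin 0.9 ang 0.0
plan d=[0.0002 0.0008 0.1207] |d|=0.121 w=[-0.0003 0.0027 0.0040]  rows lin 1.9 ang 0.0
```

```bash
python3 -m handwheel '[{"dx":0,"dy":0.001,"dz":0.02,"ax":0,"ay":0.002,"az":0.004},{"dx":0,"dy":0.001,"dz":0.06,"ax":0,"ay":0.002,"az":0.004},{"dx":0,"dy":0.001,"dz":0.1,"ax":0,"ay":0.002,"az":0.004},{"dx":0,"dy":0.001,"dz":0.12,"ax":0,"ay":0.002,"az":0.004},{"dx":0,"dy":0.001,"dz":0.12,"ax":0,"ay":0.002,"az":0.004}]' 110; python3 -c "
from h import *
st()"
```

```text
time: 3.62
tool_pos: [0.4355, -0.2803, 0.1215]
tool_rot: [-0.001, 1.0, 0.002, -0.0]
contact_force: [-0.1, -1.6, -0.5]
gripper_width: 0.569
t=3.62 tcp [ 0.4355 -0.2803  0.1215] phi 0.2 F [-0.1 -1.6 -0.5] T [ 0.03 -0.02  0.01] w 0.569 q [-0.72 -0.11  1.96  0.    1.29 -0.72]
```

```bash
python3 -m handwheel '[{"dx":0,"dy":0,"dz":0.001,"ax":0,"ay":0,"az":0}]'; python3 -c "
from h import *
st()"
```

```text
time: 3.75
tool_pos: [0.4372, -0.2825, 0.124]
tool_rot: [0.001, 1.0, 0.001, 0.002]
contact_force: [-0.7, -1.0, -0.6]
gripper_width: 0.568
t=3.75 tcp [ 0.4372 -0.2825  0.124 ] phi 0.2 F [-0.7 -1.  -0.6] T [-0.01 -0.01 -0.03] w 0.568 q [-0.72 -0.11  1.96  0.    1.29 -0.72]
```

```bash
python3 -c "
from h import *
for i in range(4):
    f=manip.grab_frame('wrist'); s=manip.state(); print(np.round(s['tool_pos'],4),np.round(s['joint_pos'],5))
cv2.imwrite('pics/w3.png',f['image'])"
```

```text
[ 0.4372 -0.2827  0.1241] [-7.17670e-01 -1.10250e-01  1.95694e+00  1.42000e-03  1.28983e+00
 -7.20460e-01]
[ 0.4371 -0.2827  0.1241] [-7.17890e-01 -1.10200e-01  1.95696e+00  1.42000e-03  1.28988e+00
 -7.20490e-01]
[ 0.437  -0.2827  0.1239] [-7.18060e-01 -1.10090e-01  1.95716e+00  1.41000e-03  1.28988e+00
 -7.20480e-01]
[ 0.4368 -0.2827  0.1237] [-7.18200e-01 -1.09920e-01  1.95741e+00  1.38000e-03  1.28984e+00
 -7.20560e-01]
```

View pics/w3.png

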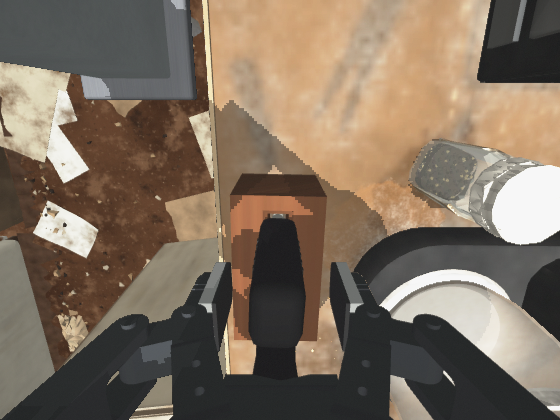

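```bash
python3 -m handwheel '[{"dx":-0.001,"dy":0.0015,"dz":0.002,"ax":0,"ay":0,"az":0},{"dx":-0.001,"dy":0.0015,"dz":0.002,"ax":0,"ay":0,"az":0}]'; python3 -c "
from h import *
st()"; python3 -m handwheel '[{"dx":0,"dy":0,"dz":0,"ax":0,"ay":0,"az":0},{"dx":0,"dy":0,"dz":0,"ax":0,"ay":0,"az":0},{"dx":0,"dy":0,"dz":0,"ax":0,"ay":0,"az":0},{"dx":0,"dy":0,"dz":0,"ax":0,"ay":0,"az":0}]' 255; python3 -c "
from h import *
st()"
```

```text
time: 4.2
tool_pos: [0.4349, -0.2837, 0.1201]
tool_rot: [0.0, 1.0, 0.001, 0.001]
contact_force: [0.0, -0.4, 0.6]
gripper_width: 0.569
t=4.20 tcp [ 0.4349 -0.2837  0.1201] phi 0.1 F [ 0.  -0.4  0.6] T [-0.02 -0.03  0.04] w 0.569 q [-0.72 -0.11  1.96  0.    1.29 -0.72]
time: 4.7
tool_pos: [0.4351, -0.2837, 0.1202]
tool_rot: [0.0, 1.0, 0.001, 0.001]
contact_force: [0.3, -0.8, 0.5]
gripper_width: 0.263
t=4.70 tcp [ 0.4351 -0.2837  0.1202] phi 0.1 F [ 0.3 -0.8  0.5] T [-0.12  0.07  0.02] w 0.263 q [-0.72 -0.11  1.96  0.    1.29 -0.72]
```

```bash
python3 -m handwheel '[{"dx":0,"dy":0,"dz":-0.03,"ax":0,"ay":0,"az":0},{"dx":0,"dy":0,"dz":-0.075,"ax":0,"ay":0,"az":0},{"dx":0,"dy":0,"dz":-0.125,"ax":0,"ay":0,"az":0},{"dx":0,"dy":0,"dz":-0.14,"ax":0,"ay":0,"az":0}]'; python3 -c "
from h import *
st();plan(.4196,-.0923,.25,-10)"
```

```text
time: 5.2
tool_pos: [0.4359, -0.2845, 0.2638]
tool_rot: [0.002, 1.0, 0.001, 0.003]
contact_force: [0.7, 1.2, -0.1]
gripper_width: 0.264
t=5.20 tcp [ 0.4359 -0.2845  0.2638] phi 0.1 F [ 0.7  1.2 -0.1] T [-0. -0. -0.] w 0.264 q [-0.72 -0.22  1.82  0.    1.54 -0.72]
plan d=[-0.0160 -0.1922 0.0130] |d|=0.193 w=[0.0033 -0.0068 0.1766]  rows lin 3.1 ang 0.9
```

```bash
python3 -m handwheel '[{"dx":-0.004,"dy":-0.03,"dz":0,"ax":0,"ay":0,"az":0.05},{"dx":-0.008,"dy":-0.085,"dz":0,"ax":0,"ay":0,"az":0.1},{"dx":-0.012,"dy":-0.14,"dz":0,"ax":0,"ay":0,"az":0.175},{"dx":-0.016,"dy":-0.18,"dz":0.0,"ax":0,"ay":0,"az":0.175},{"dx":-0.016,"dy":-0.192,"dz":0.006,"ax":0,"ay":0,"az":0.175}]'; python3 -c "
from h import *
for n in ('wrist','side','top'): f=grab(n,n+'4'); st()
cv2.imwrite('pics/s4c.png',cv2.resize(load('side4')['image'][190:300,190:330],None,fx=4,fy=4,interpolation=cv2.INTER_CUBIC))"
```

```text
time: 5.82
tool_pos: [0.4179, -0.0898, 0.2527]
tool_rot: [-0.0, 0.996, -0.085, 0.001]
contact_force: [1.2, 0.3, -0.4]
gripper_width: 0.262
t=5.88 tcp [ 0.4176 -0.0894  0.2515] phi -9.8 F [-0.4  0.5 -1.7] T [ 0.01 -0.01 -0.06] w 0.262 q [-0.39 -0.46  2.02  0.    1.58 -0.22]
t=5.92 tcp [ 0.4177 -0.0907  0.2519] phi -9.8 F [-0.9  0.3 -1.1] T [-0.04  0.01 -0.04] w 0.260 q [-0.39 -0.46  2.02  0.    1.58 -0.22]
t=5.97 tcp [ 0.418  -0.0916  0.2525] phi -9.9 F [ 0.1 -0.  -1.5] T [-0.    0.01  0.  ] w 0.262 q [-0.39 -0.46  2.02  0.    1.58 -0.22]
```

View pics/wrist4.png

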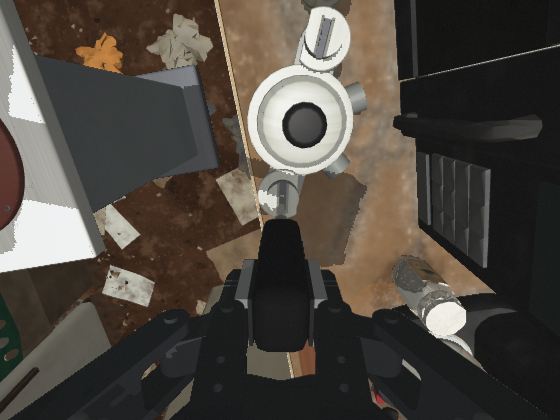

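View pics/s4c.png

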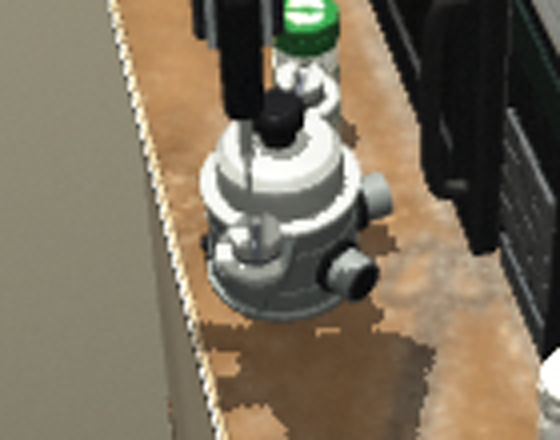

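```bash
python3 -c "
from h import *
f=load('wrist4'); a=cv2.resize(f['image'][165:230,250:315],None,fx=9,fy=9,interpolation=cv2.INTER_CUBIC); cv2.imwrite('pics/w4c.png',a)"
```

```text
(no output)
```

View pics/w4c.png

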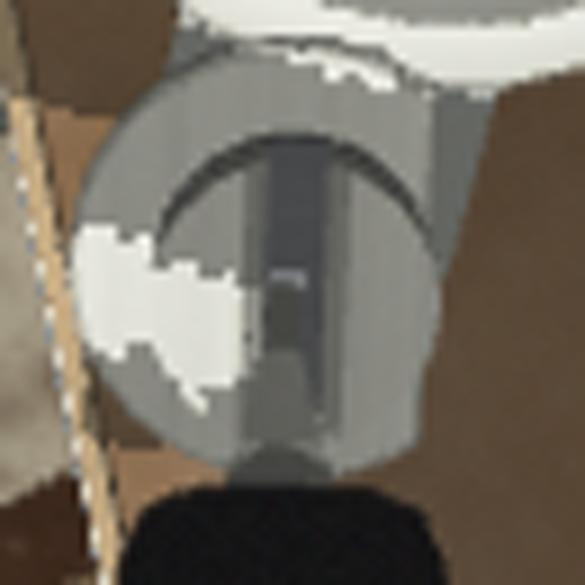

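```bash
python3 - <<'E'
from h import *
f=load("wrist4")
L=lambda u,v:px_z(f,250+u/9,165+v/9,.1035)
for u,v in((155,250),(437,250),(296,133),(294,274),(243,300),(345,300),(270,150),(345,420),(243,160)): print(u,v,np.round(L(u,v)[:2],4))
top=L(296,133); p,Rm=tool()
s=np.array([Rm[0,1],Rm[1,1]]); c=top[:2]+s*.0155; print("axis from top arc",c)
# using depth: circle fit on predicted
for c in [(.4196,-.0923),(.4196,-.0913),(.42,-.09)]:
    print(c,[tuple(np.round((np.array(proj(f,(c[0]+.0155*np.cos(a),c[1]+.0155*np.sin(a),.1035)))-[250,165])*9)) for a in np.radians([0,80,180])])
# pose at image time: camera -> tool
st()
E
```

```text
155 250 [ 0.4064 -0.0848]
437 250 [ 0.4355 -0.0899]
296 133 [ 0.423 -0.075]
294 274 [ 0.4203 -0.0899]
243 300 [ 0.4145 -0.0918]
345 300 [ 0.4251 -0.0936]
270 150 [ 0.4201 -0.0763]
345 420 [ 0.423  -0.1067]
243 160 [ 0.4171 -0.0769]
axis from top arc [ 0.42036087 -0.09029657]
(0.4196, -0.0923) [(np.float64(437.0), np.float64(273.0)), (np.float64(292.0), np.float64(153.0)), (np.float64(147.0), np.float64(321.0))]
(0.4196, -0.0913) [(np.float64(435.0), np.float64(264.0)), (np.float64(291.0), np.float64(144.0)), (np.float64(145.0), np.float64(312.0))]
(0.42, -0.09) [(np.float64(437.0), np.float64(251.0)), (np.float64(292.0), np.float64(131.0)), (np.float64(147.0), np.float64(300.0))]
t=5.97 tcp [ 0.418  -0.0916  0.2525] phi -9.9 F [ 0.1 -0.  -1.5] T [-0.    0.01  0.  ] w 0.262 q [-0.39 -0.46  2.02  0.    1.58 -0.22]
```

```bash
python3 -c "
from h import *
plan(.4197,-.091,.2095,-9.8)"; python3 -m handwheel '[{"dx":0.001,"dy":0.0,"dz":0.015,"ax":0,"ay":0,"az":0},{"dx":0.001,"dy":0.0,"dz":0.028,"ax":0,"ay":0,"az":0},{"dx":0.001,"dy":0.0,"dz":0.028,"ax":0,"ay":0,"az":0}]'; python3 -c "
from h import *
f=grab('wrist','w5');st();plan(.4197,-.091,.2095,-9.8)
a=cv2.resize(f['image'][150:270,220:340],None,fx=5,fy=5,interpolation=cv2.INTER_CUBIC); cv2.imwrite('pics/w5c.png',a)"
```

```text
plan d=[0.0016 -0.0009 0.0430] |d|=0.043 w=[-0.0003 0.0004 -0.0013]  rows lin 0.7 ang 0.0
time: 6.35
tool_pos: [0.4184, -0.092, 0.2237]
tool_rot: [-0.001, 0.996, -0.087, -0.001]
contact_force: [0.4, -0.8, -1.2]
gripper_width: 0.265
t=6.40 tcp [ 0.4189 -0.092   0.2248] phi -10.0 F [ 0.6  0.2 -1. ] T [-0.01  0.06 -0.02] w 0.263 q [-0.39 -0.44  2.05  0.    1.53 -0.22]
plan d=[0.0006 -0.0012 0.0153] |d|=0.015 w=[-0.0008 0.0004 -0.0029]  rows lin 0.2 ang 0.0
```

View pics/w5c.png

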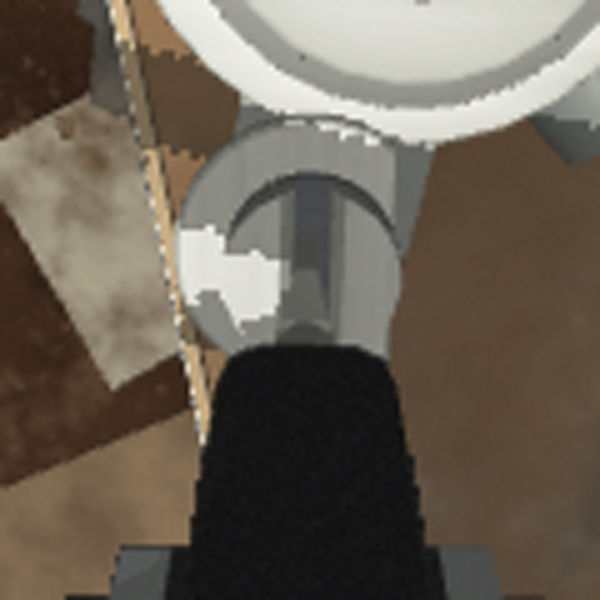

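```bash
python3 -m handwheel '[{"dx":0.0005,"dy":-0.001,"dz":0.006,"ax":0,"ay":0,"az":0},{"dx":0.0005,"dy":-0.001,"dz":0.012,"ax":0,"ay":0,"az":0},{"dx":0.0005,"dy":-0.001,"dz":0.015,"ax":0,"ay":0,"az":0},{"dx":0.0005,"dy":-0.001,"dz":0.015,"ax":0,"ay":0,"az":0}]'; python3 -c "
from h import *
st()"
```

```text
time: 6.9
tool_pos: [0.42, -0.0908, 0.2107]
tool_rot: [-0.0, 0.996, -0.086, 0.001]
contact_force: [-1.0, 0.1, -1.3]
gripper_width: 0.261
t=6.90 tcp [ 0.42   -0.0908  0.2107] phi -9.9 F [-1.   0.1 -1.3] T [ 0.01 -0.02  0.03] w 0.261 q [-0.39 -0.44  2.07  0.    1.51 -0.21]
```

```bash
python3 -m handwheel '[{"dx":0,"dy":0,"dz":0.0005,"ax":0,"ay":0,"az":-0.13},{"dx":0,"dy":0,"dz":0.0005,"ax":0,"ay":0,"az":-0.28},{"dx":0,"dy":0,"dz":0.0005,"ax":0,"ay":0,"az":-0.43},{"dx":0,"dy":0,"dz":0.0005,"ax":0,"ay":0,"az":-0.58},{"dx":0,"dy":0,"dz":0.0005,"ax":0,"ay":0,"az":-0.73}]'; python3 -c "
from h import *
st()"
```

```text
time: 7.52
tool_pos: [0.4196, -0.091, 0.2107]
tool_rot: [0.0, 0.961, 0.277, 0.0]
contact_force: [-2.5, -1.2, 1.4]
gripper_width: 0.262
t=7.53 tcp [ 0.4196 -0.091   0.2107] phi 32.2 F [-2.5 -1.2  1.4] T [-0.15  0.67 -0.19] w 0.262 q [-0.39 -0.44  2.07 -0.    1.51 -0.95]
```

```bash
python3 -m handwheel '[{"dx":0,"dy":0,"dz":0,"ax":0,"ay":0,"az":-0.16},{"dx":0,"dy":0,"dz":0,"ax":0,"ay":0,"az":-0.32},{"dx":0,"dy":0,"dz":0,"ax":0,"ay":0,"az":-0.48},{"dx":0,"dy":0,"dz":0,"ax":0,"ay":0,"az":-0.62},{"dx":0,"dy":0,"dz":0,"ax":0,"ay":0,"az":-0.7}]'; python3 -c "
from h import *
f=grab('wrist','w6');st()
a=cv2.resize(f['image'][100:300,180:400],None,fx=3,fy=3,interpolation=cv2.INTER_CUBIC); cv2.imwrite('pics/w6c.png',a)
f=grab('side','s6')
a=cv2.resize(f['image'][190:300,190:330],None,fx=4,fy=4,interpolation=cv2.INTER_CUBIC); cv2.imwrite('pics/s6c.png',a)"
```

```text
time: 8.15
tool_pos: [0.4195, -0.0911, 0.2107]
tool_rot: [0.0, 0.808, 0.589, -0.0]
contact_force: [-2.7, -0.3, 0.1]
gripper_width: 0.261
t=8.20 tcp [ 0.4195 -0.0911  0.2107] phi 72.2 F [-2.   0.1  0.1] T [-0.2   0.67 -0.09] w 0.262 q [-0.39 -0.44  2.07 -0.    1.51 -1.65]
```

View pics/w6c.png

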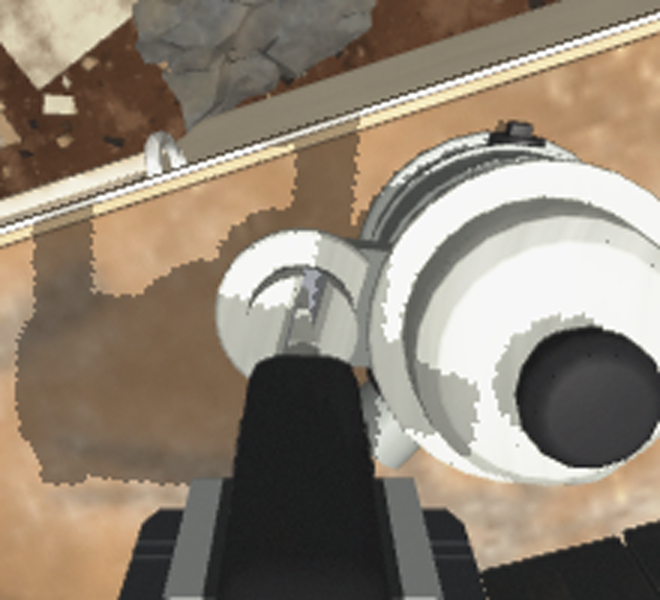

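View pics/s6c.png

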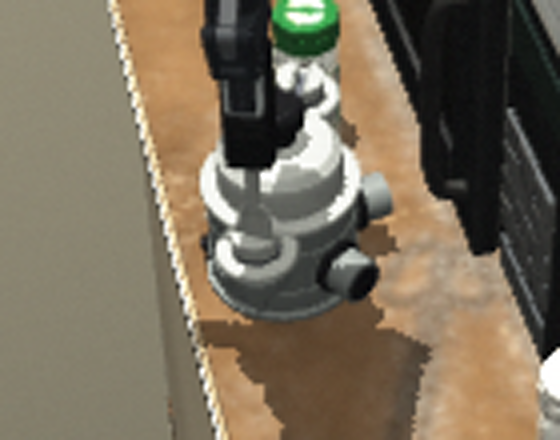

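```bash
python3 -m handwheel '[{"dx":0,"dy":0,"dz":0,"ax":0,"ay":0,"az":-0.06},{"dx":0,"dy":0,"dz":0,"ax":0,"ay":0,"az":-0.1}]'; python3 -c "
from h import *
st()"
```

```text
time: 8.5
tool_pos: [0.4196, -0.0911, 0.2107]
tool_rot: [0.0, 0.779, 0.627, -0.0]
contact_force: [-2.8, -1.6, -0.7]
gripper_width: 0.262
t=8.50 tcp [ 0.4196 -0.0911  0.2107] phi 77.7 F [-2.8 -1.6 -0.7] T [-0.21  0.82 -0.08] w 0.262 q [-0.39 -0.44  2.07 -0.    1.51 -1.74]
```

```bash
python3 -m handwheel '[{"dx":0,"dy":0,"dz":0,"ax":0,"ay":0,"az":-0.04},{"dx":0,"dy":0,"dz":0,"ax":0,"ay":0,"az":-0.08},{"dx":0,"dy":0,"dz":0,"ax":0,"ay":0,"az":-0.08}]'; python3 -c "
from h import *
f=grab('wrist','w7');st()
a=cv2.resize(f['image'][150:240,220:330],None,fx=6,fy=6,interpolation=cv2.INTER_CUBIC); cv2.imwrite('pics/w7c.png',a)"
```

```text
time: 8.88
tool_pos: [0.4197, -0.0911, 0.2107]
tool_rot: [0.0, 0.753, 0.658, 0.0]
contact_force: [-2.7, -0.7, 0.2]
gripper_width: 0.261
t=8.93 tcp [ 0.4197 -0.0911  0.2107] phi 82.2 F [-4.1 -1.1  0.8] T [-0.29  0.97 -0.18] w 0.260 q [-0.39 -0.44  2.07 -0.    1.51 -1.82]
```

View pics/w7c.png

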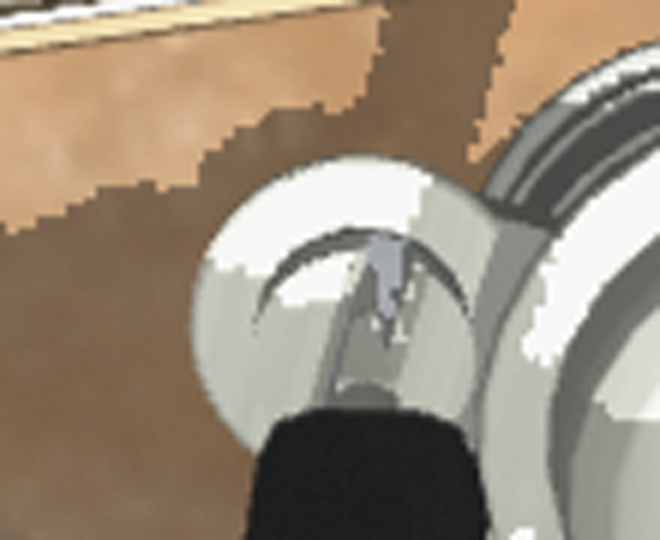

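```bash
python3 - <<'E'
from h import *
f=load("w7"); L=lambda u,v:px_z(f,220+u/6,150+v/6,.1035)[:2]
for a,b in (((320,400),(365,255)),((393,340),(425,255)),((505,235),(480,350))):
    d=L(*b)-L(*a); print(a,b,L(*a),L(*b),"angle from y ccw",-np.degrees(np.arctan2(*d)))
E
```

```text
(320, 400) (365, 255) [ 0.42441591 -0.09886776] [ 0.40478084 -0.08993261] angle from y ccw 65.53158292998131
(393, 340) (425, 255) [ 0.41717182 -0.08775062] [ 0.40586776 -0.0819222 ] angle from y ccw 62.7241590595323
(505, 235) (480, 350) [ 0.40456345 -0.07093298] [ 0.42019381 -0.07613267] angle from y ccw -108.40054339480153
```

```bash
python3 -m handwheel '[{"dx":0,"dy":0,"dz":0,"ax":0,"ay":0,"az":-0.04},{"dx":0,"dy":0,"dz":0,"ax":0,"ay":0,"az":-0.09}]'; python3 -c "
from h import *
f=grab('wrist','w8');st()
a=cv2.resize(f['image'][150:240,220:330],None,fx=6,fy=6,interpolation=cv2.INTER_CUBIC); cv2.imwrite('pics/w8c.png',a)"
```

```text
time: 9.18
tool_pos: [0.4198, -0.0911, 0.2107]
tool_rot: [0.0, 0.723, 0.691, 0.0]
contact_force: [-4.3, -1.0, 0.7]
gripper_width: 0.263
t=9.22 tcp [ 0.4198 -0.0911  0.2107] phi 87.5 F [-4.3 -1.1  1.1] T [-0.3   1.12 -0.57] w 0.259 q [-0.39 -0.44  2.07 -0.    1.51 -1.91]
```

View pics/w8c.png

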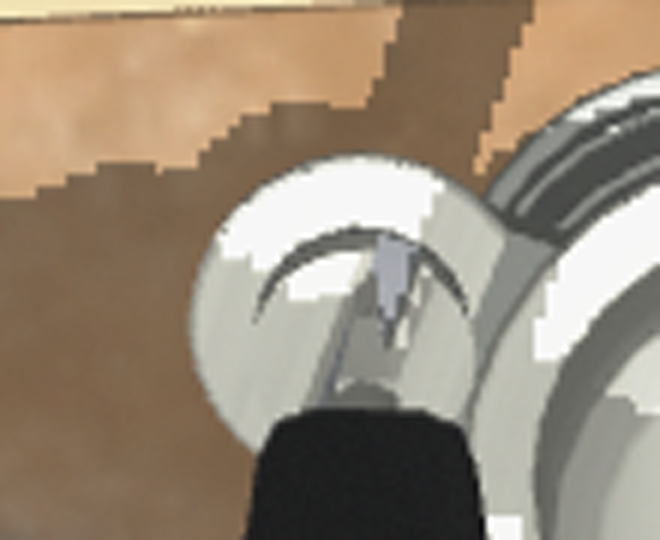

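```bash
python3 -m handwheel '[{"dx":0,"dy":0,"dz":0,"ax":0,"ay":0,"az":0.09},{"dx":0,"dy":0,"dz":0,"ax":0,"ay":0,"az":0.18},{"dx":0,"dy":0,"dz":0,"ax":0,"ay":0,"az":0.18}]'; python3 -c "
from h import *
st()"
```

```text
time: 9.6
tool_pos: [0.4203, -0.0911, 0.2105]
tool_rot: [0.001, 0.782, 0.624, 0.001]
contact_force: [-1.2, -2.2, -0.4]
gripper_width: 0.264
t=9.60 tcp [ 0.4203 -0.0911  0.2105] phi 77.2 F [-1.2 -2.2 -0.4] T [-0.54  0.5  -0.02] w 0.264 q [-0.39 -0.43  2.07  0.    1.5  -1.73]
```

```bash
python3 -m handwheel '[{"dx":0,"dy":0,"dz":-0.012,"ax":0,"ay":0,"az":0},{"dx":0,"dy":0,"dz":-0.03,"ax":0,"ay":0,"az":0},{"dx":0,"dy":0,"dz":-0.06,"ax":0,"ay":0,"az":0},{"dx":0,"dy":0,"dz":-0.075,"ax":0,"ay":0,"az":0}]'; python3 -c "
from h import *
f=grab('wrist','w9');st()
a=cv2.resize(f['image'][130:330,180:380],None,fx=3,fy=3,interpolation=cv2.INTER_CUBIC); cv2.imwrite('pics/w9c.png',a)
f=grab('side','s9')
a=cv2.resize(f['image'][150:300,190:330],None,fx=4,fy=4,interpolation=cv2.INTER_CUBIC); cv2.imwrite('pics/s9c.png',a)"
```

```text
time: 10.1
tool_pos: [0.4212, -0.091, 0.2891]
tool_rot: [0.003, 0.781, 0.624, 0.002]
contact_force: [0.1, 0.6, -1.1]
gripper_width: 0.271
t=10.15 tcp [ 0.4216 -0.0913  0.2905] phi 77.2 F [ 1.  -0.1  0.3] T [ 0.   -0.06  0.04] w 0.261 q [-0.39 -0.47  1.96  0.    1.64 -1.73]
```

View pics/w9c.png

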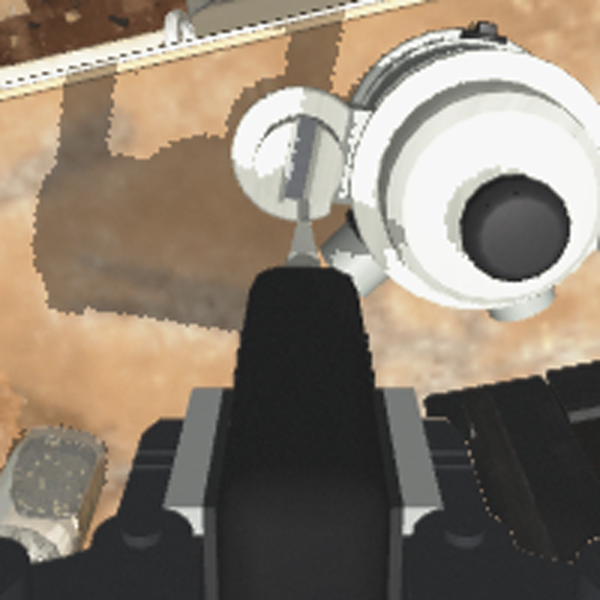

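View pics/s9c.png

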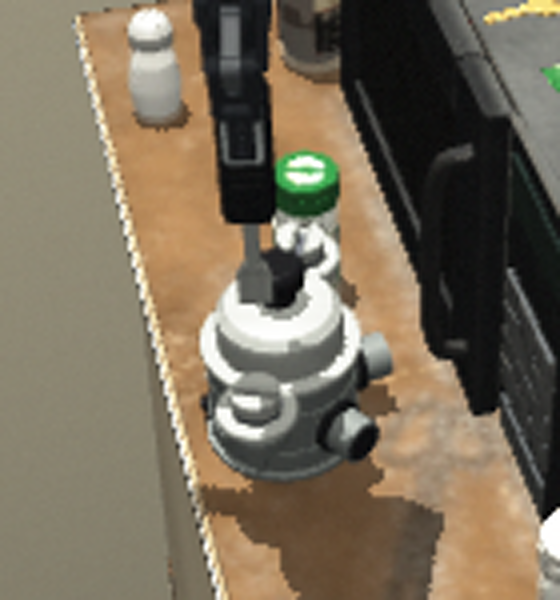

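```bash
python3 - <<'E'
from h import *
f=load("w9"); L=lambda u,v:px_z(f,180+u/3,130+v/3,.1035)[:2]
for a,b in (((293,197),(308,120)),((283,197),(298,120)),((307,198),(322,125))):
    d=L(*b)-L(*a); print(a,b,L(*a),L(*b),(L(*a)+L(*b))/2,"angle from y ccw",-np.degrees(np.arctan2(*d)))
a=cv2.resize(f['image'][155:205,255:305],None,fx=12,fy=12,interpolation=cv2.INTER_CUBIC); cv2.imwrite('pics/w9d.png',a)
plan(.4755,.037,.29,-22.5)
E
```

```text
(293, 197) (308, 120) [ 0.43037816 -0.0972262 ] [ 0.40460083 -0.08598523] [ 0.41748949 -0.09160571] angle from y ccw 66.43896275036667
(283, 197) (298, 120) [ 0.42959338 -0.10069114] [ 0.40383645 -0.08936025] [ 0.41671492 -0.09502569] angle from y ccw 66.25452480315651
(307, 198) (322, 125) [ 0.43183633 -0.09245599] [ 0.4073805  -0.08163511] [ 0.41960842 -0.08704555] angle from y ccw 66.13221546124055
plan d=[0.1370 0.0245 -0.0011] |d|=0.139 w=[0.0055 -0.0066 1.7401]  rows lin 2.2 ang 9.3
```

View pics/w9d.png

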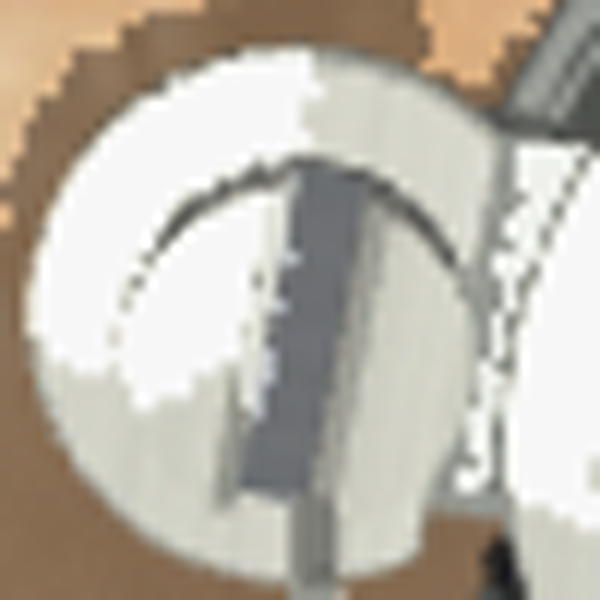

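```bash
python3 -m handwheel '[{"dx":0.02,"dy":0.003,"dz":0,"ax":0,"ay":0,"az":0.17},{"dx":0.055,"dy":0.01,"dz":0,"ax":0,"ay":0,"az":0.35},{"dx":0.09,"dy":0.016,"dz":0,"ax":0,"ay":0,"az":0.53},{"dx":0.12,"dy":0.021,"dz":0,"ax":0,"ay":0,"az":0.71},{"dx":0.137,"dy":0.0245,"dz":0,"ax":0,"ay":0,"az":0.89}]'; python3 -c "
from h import *
st();plan(.4755,.037,.265,-22.5)"
```

```text
time: 10.82
tool_pos: [0.4742, 0.0388, 0.2844]
tool_rot: [-0.0, 0.974, 0.224, 0.0]
contact_force: [-0.1, -0.7, -1.8]
gripper_width: 0.261
t=10.82 tcp [0.4742 0.0388 0.2844] phi 25.9 F [-0.1 -0.7 -1.8] T [-0.03  0.02 -0.03] w 0.261 q [-0.08 -0.34  1.88  0.    1.6  -0.53]
plan d=[0.0004 0.0022 0.0194] |d|=0.019 w=[-0.0006 -0.0003 0.8455]  rows lin 0.3 ang 4.5
```

```bash
python3 -m handwheel '[{"dx":0,"dy":0.0005,"dz":0.003,"ax":0,"ay":0,"az":0.17},{"dx":0.00,"dy":0.0005,"dz":0.008,"ax":0,"ay":0,"az":0.34},{"dx":0,"dy":0.001,"dz":0.015,"ax":0,"ay":0,"az":0.51},{"dx":0,"dy":0.0015,"dz":0.025,"ax":0,"ay":0,"az":0.68},{"dx":0,"dy":0.0015,"dz":0.034,"ax":0,"ay":0,"az":0.845}]'; python3 -c "
from h import *
f=grab('wrist','w10');st()
a=cv2.resize(f['image'][155:230,240:320],None,fx=8,fy=8,interpolation=cv2.INTER_CUBIC); cv2.imwrite('pics/w10c.png',a)"
```

```text
time: 11.45
tool_pos: [0.4745, 0.0361, 0.2501]
tool_rot: [-0.0, 0.981, -0.195, 0.0]
contact_force: [-0.3, 0.9, -0.3]
gripper_width: 0.266
t=11.50 tcp [0.4739 0.0361 0.2486] phi -22.7 F [ 0.   0.5 -2.1] T [-0.01  0.03  0.04] w 0.265 q [-0.08 -0.33  1.93  0.    1.54  0.32]
```

View pics/w10c.png

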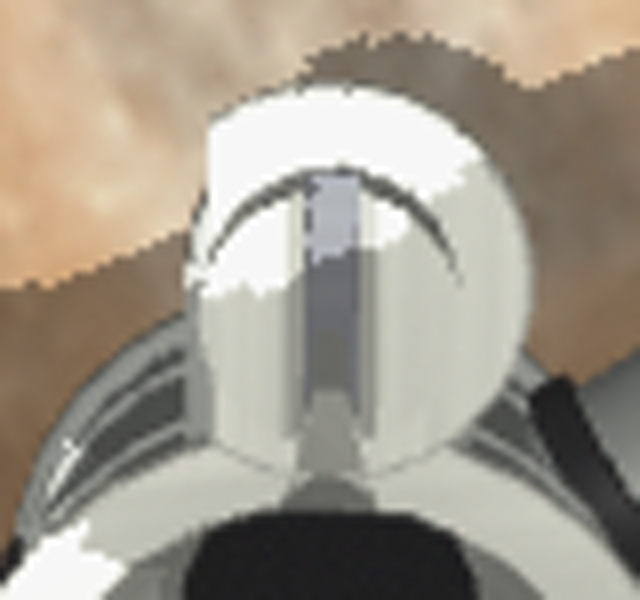

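```bash
python3 - <<'E'
from h import *
f=load("w10"); L=lambda u,v:px_z(f,240+u/8,155+v/8,.1035)[:2]
p,Rm=tool(); s=Rm[:2,1]; print("axis",L(334,168)+s*.0155)
for c in [(.4755,.037),(.4755,.038),(.4745,.038)]:
  print(c,[tuple(np.round((np.array(proj(f,np.r_[np.array(c)+.0155*(np.cos(a)*Rm[:2,0]-np.sin(a)*Rm[:2,1]),.1035]))-[240,155])*8)) for a in np.radians([0,90,180])])
plan(.4753,.0375,.2095,-22.7)
E
```

```text
axis [0.47748197 0.03929716]
(0.4755, 0.037) [(np.float64(457.0), np.float64(323.0)), (np.float64(326.0), np.float64(193.0)), (np.float64(193.0), np.float64(322.0))]
(0.4755, 0.038) [(np.float64(454.0), np.float64(315.0)), (np.float64(322.0), np.float64(185.0)), (np.float64(190.0), np.float64(314.0))]
(0.4745, 0.038) [(np.float64(446.0), np.float64(319.0)), (np.float64(314.0), np.float64(188.0)), (np.float64(182.0), np.float64(318.0))]
plan d=[0.0009 -0.0018 0.0391] |d|=0.039 w=[0.0002 0.0023 -0.0004]  rows lin 0.6 ang 0.0
```

```bash
python3 -c "
from h import *
plan(.4766,.0387,.2225,-22.7)"
```

```text
plan d=[0.0016 -0.0034 0.0261] |d|=0.026 w=[0.0002 0.0023 -0.0004]  rows lin 0.4 ang 0.0
```

```bash
python3 -m handwheel '[{"dx":0.0012,"dy":-0.003,"dz":0.01,"ax":0,"ay":0,"az":0},{"dx":0.0012,"dy":-0.003,"dz":0.022,"ax":0,"ay":0,"az":0},{"dx":0.0012,"dy":-0.003,"dz":0.025,"ax":0,"ay":0,"az":0},{"dx":0.0012,"dy":-0.003,"dz":0.025,"ax":0,"ay":0,"az":0}]'; python3 -c "
from h import *
f=grab('wrist','w11');st()
a=cv2.resize(f['image'][155:230,240:320],None,fx=8,fy=8,interpolation=cv2.INTER_CUBIC); cv2.imwrite('pics/w11c.png',a)
p,Rm=tool();L=lambda u,v:px_z(f,240+u/8,155+v/8,.1035)[:2]
for c in [(.4755,.037),(.4766,.0387)]:
  print(c,[tuple(np.round((np.array(proj(f,np.r_[np.array(c)+.0155*(np.cos(a)*Rm[:2,0]-np.sin(a)*Rm[:2,1]),.1035]))-[240,155])*8)) for a in np.radians([0,90,180])])
"
```

```text
time: 12.0
tool_pos: [0.4772, 0.0383, 0.2263]
tool_rot: [-0.0, 0.981, -0.193, 0.001]
contact_force: [-0.2, 0.5, -1.3]
gripper_width: 0.26
t=12.05 tcp [0.4774 0.0382 0.2268] phi -22.2 F [ 0.5  0.6 -0.9] T [-0.06 -0.03 -0.04] w 0.265 q [-0.08 -0.31  1.95  0.    1.5   0.31]
(0.4755, 0.037) [(np.float64(452.0), np.float64(406.0)), (np.float64(309.0), np.float64(268.0)), (np.float64(167.0), np.float64(406.0))]
(0.4766, 0.0387) [(np.float64(455.0), np.float64(389.0)), (np.float64(313.0), np.float64(249.0)), (np.float64(170.0), np.float64(389.0))]
```

View pics/w11c.png

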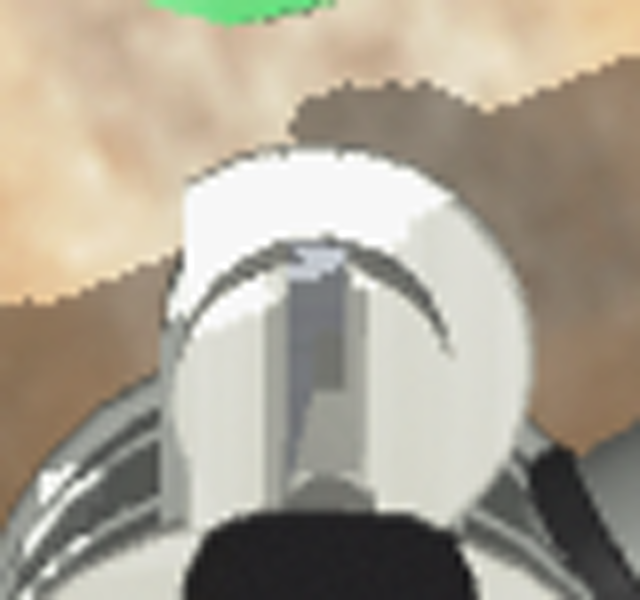

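```bash
python3 -m handwheel '[{"dx":-0.001,"dy":-0.0013,"dz":0.006,"ax":0,"ay":0,"az":0},{"dx":-0.001,"dy":-0.0013,"dz":0.012,"ax":0,"ay":0,"az":0},{"dx":-0.001,"dy":-0.0013,"dz":0.016,"ax":0,"ay":0,"az":0},{"dx":-0.001,"dy":-0.0013,"dz":0.016,"ax":0,"ay":0,"az":0}]'; python3 -c "
from h import *
st()"
```

```text
time: 12.55
tool_pos: [0.4766, 0.0399, 0.21]
tool_rot: [-0.0, 0.981, -0.193, 0.0]
contact_force: [-0.2, 0.1, -0.7]
gripper_width: 0.262
t=12.55 tcp [0.4766 0.0399 0.21  ] phi -22.2 F [-0.2  0.1 -0.7] T [ 0.01 -0.03  0.  ] w 0.262 q [-0.07 -0.3   1.97  0.    1.47  0.32]
```

```bash
python3 -m handwheel '[{"dx":0,"dy":0,"dz":0,"ax":0,"ay":0,"az":-0.13},{"dx":0,"dy":0,"dz":0,"ax":0,"ay":0,"az":-0.29},{"dx":0,"dy":0,"dz":0,"ax":0,"ay":0,"az":-0.45},{"dx":0,"dy":0,"dz":0,"ax":0,"ay":0,"az":-0.61},{"dx":0,"dy":0,"dz":0,"ax":0,"ay":0,"az":-0.77}]'; python3 -c "
from h import *
st()"; python3 -m handwheel '[{"dx":0,"dy":0,"dz":0,"ax":0,"ay":0,"az":-0.16},{"dx":0,"dy":0,"dz":0,"ax":0,"ay":0,"az":-0.32},{"dx":0,"dy":0,"dz":0,"ax":0,"ay":0,"az":-0.48},{"dx":0,"dy":0,"dz":0,"ax":0,"ay":0,"az":-0.64},{"dx":0,"dy":0,"dz":0,"ax":0,"ay":0,"az":-0.8}]'; python3 -c "
from h import *
st()"
```

```text
time: 13.18
tool_pos: [0.4763, 0.0398, 0.2106]
tool_rot: [0.0, 0.981, 0.192, -0.0]
contact_force: [-2.0, 0.7, -0.4]
gripper_width: 0.26
t=13.18 tcp [0.4763 0.0398 0.2106] phi 22.2 F [-2.   0.7 -0.4] T [-0.04  0.68 -0.15] w 0.260 q [-0.07 -0.3   1.97 -0.    1.47 -0.46]
time: 13.8
tool_pos: [0.476, 0.0395, 0.2106]
tool_rot: [0.0, 0.829, 0.559, -0.001]
contact_force: [-2.8, -0.6, 0.4]
gripper_width: 0.261
t=13.80 tcp [0.476  0.0395 0.2106] phi 68.0 F [-2.8 -0.6  0.4] T [-0.19  0.83 -0.17] w 0.261 q [-0.07 -0.3   1.97 -0.    1.47 -1.26]
```

Now the last stretch, up to the stop.

```bash
python3 -m handwheel '[{"dx":0,"dy":0,"dz":0,"ax":0,"ay":0,"az":-0.1},{"dx":0,"dy":0,"dz":0,"ax":0,"ay":0,"az":-0.2},{"dx":0,"dy":0,"dz":0,"ax":0,"ay":0,"az":-0.26}]'; python3 -c "
from h import *
st()"; python3 -m handwheel '[{"dx":0,"dy":0,"dz":0,"ax":0,"ay":0,"az":-0.05},{"dx":0,"dy":0,"dz":0,"ax":0,"ay":0,"az":-0.09}]'; python3 -c "
from h import *
st()"
```

```text
time: 14.18
tool_pos: [0.4759, 0.0394, 0.2106]
tool_rot: [0.0, 0.751, 0.661, -0.001]
contact_force: [-3.2, -1.0, 0.8]
gripper_width: 0.26
t=14.18 tcp [0.4759 0.0394 0.2106] phi 82.7 F [-3.2 -1.   0.8] T [-0.36  0.9  -0.25] w 0.260 q [-0.07 -0.3   1.97 -0.    1.47 -1.52]
time: 14.42
tool_pos: [0.4759, 0.0394, 0.2106]
tool_rot: [-0.0, 0.721, 0.693, -0.001]
contact_force: [-3.5, -1.3, 0.8]
gripper_width: 0.268
t=14.43 tcp [0.4759 0.0394 0.2106] phi 87.7 F [-3.5 -1.3  0.8] T [-0.27  0.95 -0.72] w 0.268 q [-0.07 -0.3   1.97 -0.    1.47 -1.6 ]
```

```bash
python3 -m handwheel '[{"dx":0,"dy":0,"dz":0,"ax":0,"ay":0,"az":0.1},{"dx":0,"dy":0,"dz":0,"ax":0,"ay":0,"az":0.19},{"dx":0,"dy":0,"dz":0,"ax":0,"ay":0,"az":0.19}]'; python3 -m handwheel '[{"dx":0,"dy":0,"dz":-0.012,"ax":0,"ay":0,"az":0},{"dx":0,"dy":0,"dz":-0.03,"ax":0,"ay":0,"az":0},{"dx":0,"dy":0,"dz":-0.06,"ax":0,"ay":0,"az":0},{"dx":0,"dy":0,"dz":-0.08,"ax":0,"ay":0,"az":0}]'; python3 -c "
from h import *
f=grab('wrist','w12');st()
a=cv2.resize(f['image'][130:330,180:380],None,fx=3,fy=3,interpolation=cv2.INTER_CUBIC); cv2.imwrite('pics/w12c.png',a)
plan(.4352,-.2844,.29,0)"
```

```text
time: 14.8
tool_pos: [0.4765, 0.0394, 0.2105]
tool_rot: [0.001, 0.783, 0.622, -0.0]
contact_force: [-1.9, -1.9, -0.9]
gripper_width: 0.262
time: 15.3
tool_pos: [0.4777, 0.0399, 0.2941]
tool_rot: [0.002, 0.783, 0.622, 0.003]
contact_force: [0.1, 0.3, -1.7]
gripper_width: 0.259
t=15.35 tcp [0.4786 0.0399 0.2968] phi 76.9 F [-0.3 -0.3  1.3] T [ 0.02 -0.04 -0.01] w 0.265 q [-0.07 -0.34  1.86  0.    1.61 -1.41]
plan d=[-0.3257 0.0310 0.0065] |d|=0.327 w=[0.0072 -0.0085 1.3425]  rows lin 5.2 ang 7.2
```

View pics/w12c.png

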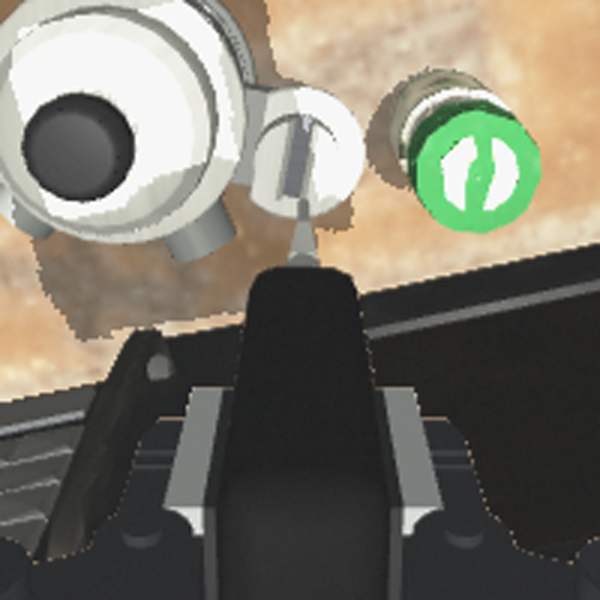

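```bash
python3 -m handwheel '[{"dx":-0.03,"dy":0.003,"dz":0,"ax":0,"ay":0,"az":0.17},{"dx":-0.09,"dy":0.009,"dz":0,"ax":0,"ay":0,"az":0.35},{"dx":-0.15,"dy":0.015,"dz":0,"ax":0,"ay":0,"az":0.53},{"dx":-0.21,"dy":0.02,"dz":0,"ax":0,"ay":0,"az":0.71},{"dx":-0.265,"dy":0.025,"dz":0,"ax":0,"ay":0,"az":0.89}]'; python3 -c "
from h import *
st();plan(.4352,-.2844,.24,0)"
```

```text
time: 15.98
tool_pos: [0.4405, -0.2259, 0.2908]
tool_rot: [0.0, 0.975, 0.221, 0.001]
contact_force: [0.8, 0.7, -0.6]
gripper_width: 0.264
t=15.97 tcp [ 0.4405 -0.2259  0.2908] phi 25.5 F [ 0.8  0.7 -0.6] T [-0.01 -0.06  0.03] w 0.264 q [-0.63 -0.3   1.83  0.    1.6  -1.07]
plan d=[-0.0302 0.0504 0.0508] |d|=0.078 w=[0.0010 -0.0029 0.4458]  rows lin 1.2 ang 2.4
```

```bash
python3 -m handwheel '[{"dx":-0.012,"dy":0.02,"dz":0,"ax":0,"ay":0,"az":0.15},{"dx":-0.026,"dy":0.042,"dz":0.02,"ax":0,"ay":0,"az":0.3},{"dx":-0.03,"dy":0.05,"dz":0.04,"ax":0,"ay":0,"az":0.446},{"dx":-0.03,"dy":0.05,"dz":0.051,"ax":0,"ay":0,"az":0.446},{"dx":-0.03,"dy":0.05,"dz":0.051,"ax":0,"ay":0,"az":0.446}]'; python3 -c "
from h import *
f=grab('wrist','w13');st()
a=cv2.resize(f['image'][130:330,180:380],None,fx=3,fy=3,interpolation=cv2.INTER_CUBIC); cv2.imwrite('pics/w13c.png',a)
plan(.4351,-.2837,.12,0)"
```

```text
time: 16.6
tool_pos: [0.4357, -0.2813, 0.2386]
tool_rot: [-0.001, 1.0, 0.004, 0.0]
contact_force: [0.3, -0.1, -1.2]
gripper_width: 0.263
t=16.65 tcp [ 0.4361 -0.2815  0.2397] phi 0.5 F [-0.6 -0.1 -2. ] T [ 0.01 -0.03  0.01] w 0.261 q [-0.72 -0.21  1.85  0.    1.5  -0.73]
plan d=[-0.0012 0.0022 0.1196] |d|=0.120 w=[-0.0003 -0.0020 0.0083]  rows lin 1.9 ang 0.0
```

View pics/w13c.png

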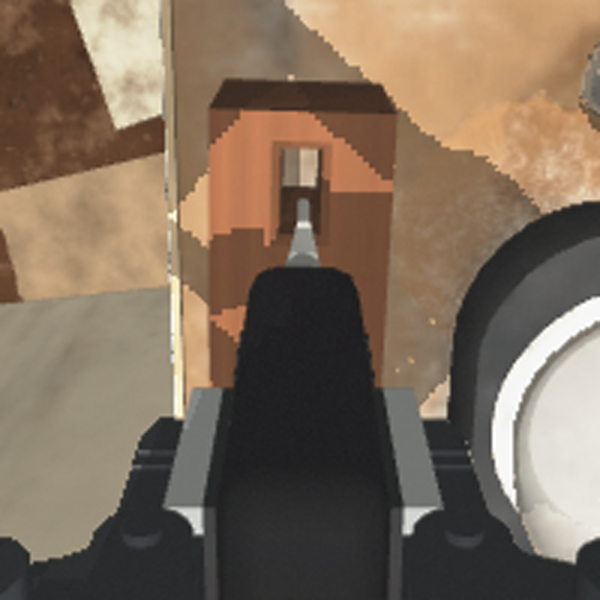

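```bash
python3 -m handwheel '[{"dx":-0.001,"dy":0.0022,"dz":0.02,"ax":0,"ay":0,"az":0.006},{"dx":-0.001,"dy":0.0022,"dz":0.045,"ax":0,"ay":0,"az":0.006},{"dx":-0.001,"dy":0.0022,"dz":0.06,"ax":0,"ay":0,"az":0.006},{"dx":-0.001,"dy":0.0022,"dz":0.08,"ax":0,"ay":0,"az":0.006},{"dx":-0.001,"dy":0.0022,"dz":0.1,"ax":0,"ay":0,"az":0.006}]'; python3 -c "
from h import *
st();plan(.4351,-.2837,.1205,0)"
```

```text
time: 17.27
tool_pos: [0.4353, -0.2843, 0.1385]
tool_rot: [0.0, 1.0, 0.0, 0.001]
contact_force: [-0.9, -0.4, -1.9]
gripper_width: 0.265
t=17.27 tcp [ 0.4353 -0.2843  0.1385] phi 0.0 F [-0.9 -0.4 -1.9] T [ 0.05  0.04 -0.01] w 0.265 q [-0.72 -0.13  1.95  0.    1.32 -0.72]
plan d=[-0.0003 -0.0006 0.0180] |d|=0.018 w=[0.0003 -0.0024 0.0002]  rows lin 0.3 ang 0.0
```

```bash
python3 -m handwheel '[{"dx":0,"dy":0,"dz":0.01,"ax":0,"ay":0,"az":0},{"dx":0,"dy":0,"dz":0.016,"ax":0,"ay":0,"az":0},{"dx":0,"dy":0,"dz":0.0185,"ax":0,"ay":0,"az":0},{"dx":0,"dy":0,"dz":0.0185,"ax":0,"ay":0,"az":0}]'; python3 -c "
from h import *
st()"; python3 -m handwheel '[{"dx":0,"dy":0,"dz":0,"ax":0,"ay":0,"az":0},{"dx":0,"dy":0,"dz":0,"ax":0,"ay":0,"az":0},{"dx":0,"dy":0,"dz":0,"ax":0,"ay":0,"az":0}]' 110; python3 -c "
from h import *
f=grab('wrist','w14');st()"
```

```text
time: 17.77
tool_pos: [0.4355, -0.2845, 0.1215]
tool_rot: [0.0, 1.0, -0.0, 0.001]
contact_force: [-0.8, -0.4, -0.3]
gripper_width: 0.268
t=17.77 tcp [ 0.4355 -0.2845  0.1215] phi -0.0 F [-0.8 -0.4 -0.3] T [ 0.01  0.04 -0.07] w 0.268 q [-0.72 -0.11  1.96  0.    1.29 -0.72]
time: 18.15
tool_pos: [0.4354, -0.2844, 0.1215]
tool_rot: [0.0, 1.0, 0.0, 0.001]
contact_force: [0.1, 0.0, 0.7]
gripper_width: 0.566
t=18.20 tcp [ 0.4353 -0.2844  0.1214] phi 0.0 F [-0.4  0.5 -0.1] T [-0.05  0.04  0.05] w 0.570 q [-0.72 -0.11  1.96  0.    1.29 -0.72]
```

View pics/w14.png

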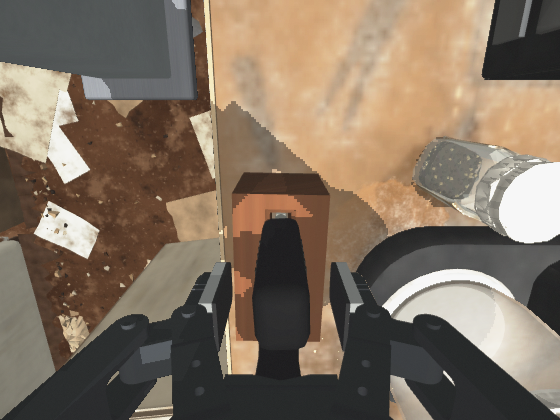

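```bash
python3 -m handwheel '[{"dx":0,"dy":0,"dz":-0.03,"ax":0,"ay":0,"az":0},{"dx":0,"dy":0,"dz":-0.08,"ax":0,"ay":0,"az":0},{"dx":0,"dy":0,"dz":-0.13,"ax":0,"ay":0,"az":0},{"dx":0,"dy":0,"dz":-0.15,"ax":0,"ay":0,"az":0}]' 0; python3 - <<'E'
from h import *
f=grab('wrist','w15');st()
P=cloud(f)
m=(P[...,2]>.12)&(P[...,2]<.2)&(P[...,1]<-.25)&(P[...,1]>-.305)&(abs(P[...,0]-.434)<.04); Q=P[m]; print("key",Q.min(0),Q.max(0))
f=load('w9'); P=cloud(f).reshape(-1,3)
c=np.array([.4475,-.0268]); r=np.hypot(*(P[:,:2]-c).T)
for a in range(0,60,4):
    s=P[(r>=a)&(r<a+4)&(P[:,2]>.06)&(P[:,2]<.15)]
    if len(s): print(a,len(s),np.round(np.percentile(s[:,2],[5,50,95]),4))
f=load('w12'); P=cloud(f)
m=(P[...,2]>.138)&(P[...,2]<.15)&(abs(P[...,1]+.03)<.06)&(abs(P[...,0]-.446)<.05)
Q=P[m]; print("knob",len(Q),(Q.min(0)+Q.max(0))/2,np.ptp(Q,axis=0))
f=load('w9'); P=cloud(f)
m=(P[...,2]>.138)&(P[...,2]<.15)&(abs(P[...,1]+.03)<.06)&(abs(P[...,0]-.446)<.05)
Q=P[m]; print("knob",len(Q),(Q.min(0)+Q.max(0))/2,np.ptp(Q,axis=0))
plan(.4475,-.0275,.21,0)
E
```

```text
time: 18.7
tool_pos: [0.436, -0.2851, 0.2752]
tool_rot: [0.002, 1.0, 0.0, 0.003]
contact_force: [0.5, -0.1, 0.0]
gripper_width: 0.999
t=18.75 tcp [ 0.4363 -0.2854  0.2765] phi 0.0 F [-0.2 -0.4  2.4] T [ 0.01 -0.06 -0.02] w 1.001 q [-0.72 -0.23  1.8   0.    1.56 -0.72]
key [ 0.42350348 -0.29900445  0.12003002] [ 0.4469078  -0.2701058   0.16205356]
0 33856 [0.0672 0.1023 0.1442]
knob 1015 [ 0.44752391 -0.02732437  0.14232596] [0.03441873 0.03370998 0.00852725]
knob 966 [ 0.446654   -0.02784057  0.1421829 ] [0.03419717 0.0343529  0.00816942]
plan d=[0.0107 -0.2583 0.0653] |d|=0.267 w=[0.0051 -0.0079 0.0000]  rows lin 4.3 ang 0.1
```

```bash
python3 - <<'E'
from h import *
f=load('w9'); P=cloud(f).reshape(-1,3)
d=P[:,:2]-np.array([.447,-.0275]); rr=np.sqrt((d**2).sum(1))*1000
for a in range(0,60,4):
    s=P[(rr>=a)&(rr<a+4)&(P[:,2]>.06)&(P[:,2]<.15)]
    if len(s): print(a,len(s),np.round(np.percentile(s[:,2],[5,50,95]),4))
E
```

```text
0 52 [0.1427 0.1442 0.145 ]
4 159 [0.1431 0.1441 0.1453]
8 278 [0.1425 0.1441 0.1452]
12 474 [0.1137 0.1425 0.1446]
16 425 [0.1133 0.1152 0.1406]
20 343 [0.1129 0.114  0.1152]
24 475 [0.1122 0.1135 0.1147]
28 633 [0.1111 0.1122 0.1134]
32 712 [0.108  0.1105 0.1121]
36 866 [0.0839 0.1048 0.1082]
40 495 [0.0799 0.0813 0.0944]
44 648 [0.08   0.0811 0.0848]
48 653 [0.0753 0.0808 0.0889]
52 243 [0.0737 0.0762 0.0904]
56 300 [0.0745 0.0919 0.1044]
```

```bash
python3 - <<'E'
from h import *
f=load('top0'); P=cloud(f)
print([np.round(px_z(f,u,v,0)[:2],3) for u,v in((150,254),(300,254),(360,254),(450,254))])
for y in (.2,.15,-.15,-.18):
    m=(abs(P[...,1]-y)<.006)&(P[...,0]>.3)&(P[...,0]<.75); Q=P[m]
    o=Q[np.argsort(Q[:,0])]; w=o[abs(o[:,2])<.006]; print(y,"worktop x",w[:,0].min(),w[:,0].max()); q=o[(o[:,2]>.03)]; print("  first tall x",q[:1])
E
```

```text
[array([0.382, 0.364]), array([ 0.382, -0.04 ]), array([ 0.383, -0.202]), array([ 0.383, -0.444])]
0.2 worktop x 0.38210142782618256 0.5674318921022212
  first tall x [[0.56461894 0.20175754 0.25220852]]
0.15 worktop x 0.37947529877357006 0.5673472504951279
  first tall x [[0.5648403  0.15010798 0.05339351]]
-0.15 worktop x 0.37987425950978576 0.5786836458596737
  first tall x [[ 0.57470645 -0.1452268   0.15461513]]
-0.18 worktop x 0.3799133912511798 0.5814425980516527
  first tall x [[ 0.5778334  -0.18163022  0.26733871]]
```

```bash
python3 -m handwheel '[{"dx":0.002,"dy":-0.04,"dz":0,"ax":0,"ay":0,"az":0},{"dx":0.005,"dy":-0.1,"dz":0,"ax":0,"ay":0,"az":0},{"dx":0.008,"dy":-0.16,"dz":0.01,"ax":0,"ay":0,"az":0},{"dx":0.0105,"dy":-0.22,"dz":0.03,"ax":0,"ay":0,"az":0},{"dx":0.0105,"dy":-0.257,"dz":0.055,"ax":0,"ay":0,"az":0}]' 110; python3 -c "
from h import *
st()
f=grab('wrist','w16'); P=cloud(f)
m=(P[...,2]>.138)&(P[...,2]<.15)&(abs(P[...,1]+.03)<.06)&(abs(P[...,0]-.446)<.05)
Q=P[m]; print('knob',len(Q),(Q.min(0)+Q.max(0))/2,np.ptp(Q,axis=0));st()
plan(.447,-.0275,.117,0)"
```

```text
time: 19.38
tool_pos: [0.4448, -0.0248, 0.214]
tool_rot: [-0.0, 1.0, 0.001, 0.0]
contact_force: [0.2, 0.3, -0.4]
gripper_width: 0.569
t=19.38 tcp [ 0.4448 -0.0248  0.214 ] phi 0.1 F [ 0.2  0.3 -0.4] T [-0.05 -0.05 -0.01] w 0.569 q [-0.22 -0.39  2.03  0.    1.5  -0.23]
knob 1650 [ 0.44772874 -0.02674317  0.14210849] [0.03445538 0.03507748 0.00821339]
t=19.43 tcp [ 0.4424 -0.0215  0.2094] phi 0.2 F [-1.2  2.  -2.6] T [0.1  0.04 0.05] w 0.574 q [-0.22 -0.39  2.04  0.    1.5  -0.22]
plan d=[0.0052 0.0065 0.0923] |d|=0.093 w=[-0.0053 0.0064 0.0043]  rows lin 1.5 ang 0.0
```

View pics/w16.png

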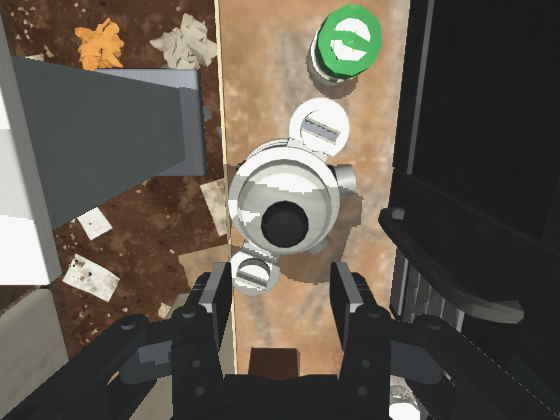

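```bash
python3 -m handwheel '[{"dx":0,"dy":0,"dz":0.02,"ax":0,"ay":0,"az":0},{"dx":0,"dy":0,"dz":0.05,"ax":0,"ay":0,"az":0},{"dx":0,"dy":0,"dz":0.055,"ax":0,"ay":0,"az":0},{"dx":0,"dy":0,"dz":0.055,"ax":0,"ay":0,"az":0}]'; python3 -c "
from h import *
st();plan(.4476,-.0272,.117,0)"
```

```text
time: 19.92
tool_pos: [0.4455, -0.028, 0.1606]
tool_rot: [-0.0, 1.0, -0.001, 0.0]
contact_force: [-0.0, -0.2, 0.1]
gripper_width: 0.572
t=19.93 tcp [ 0.4455 -0.028   0.1606] phi -0.1 F [-0.  -0.2  0.1] T [ 0.02 -0.05 -0.03] w 0.572 q [-0.23 -0.35  2.09  0.    1.4  -0.23]
plan d=[0.0021 -0.0008 0.0436] |d|=0.044 w=[-0.0001 -0.0009 -0.0014]  rows lin 0.7 ang 0.0
```

```bash
python3 -m handwheel '[{"dx":0.002,"dy":-0.001,"dz":0.015,"ax":0,"ay":0,"az":0},{"dx":0.002,"dy":-0.001,"dz":0.034,"ax":0,"ay":0,"az":0},{"dx":0.002,"dy":-0.001,"dz":0.041,"ax":0,"ay":0,"az":0},{"dx":0.002,"dy":-0.001,"dz":0.0425,"ax":0,"ay":0,"az":0},{"dx":0.002,"dy":-0.001,"dz":0.0425,"ax":0,"ay":0,"az":0}]'; python3 -c "
from h import *
st()"
```

```text
time: 20.55
tool_pos: [0.4482, -0.0263, 0.1192]
tool_rot: [0.0, 1.0, 0.0, 0.001]
contact_force: [-0.9, 0.9, 0.9]
gripper_width: 0.57
t=20.55 tcp [ 0.4482 -0.0263  0.1192] phi 0.0 F [-0.9  0.9  0.9] T [-0.04 -0.02 -0.01] w 0.570 q [-0.22 -0.29  2.12  0.    1.31 -0.23]
```

```bash
python3 -m handwheel '[{"dx":0,"dy":0.0005,"dz":0,"ax":0,"ay":0,"az":0},{"dx":0,"dy":0.0005,"dz":0,"ax":0,"ay":0,"az":0},{"dx":0,"dy":0.0005,"dz":0,"ax":0,"ay":0,"az":0},{"dx":0,"dy":0.0005,"dz":0,"ax":0,"ay":0,"az":0}]' 255; python3 -c "
from h import *
st()
f=grab('wrist','w17')"
```

```text
time: 21.05
tool_pos: [0.4481, -0.0268, 0.1197]
tool_rot: [0.0, 1.0, 0.0, 0.001]
contact_force: [-2.9, 1.0, 6.7]
gripper_width: 0.379
t=21.05 tcp [ 0.4481 -0.0268  0.1197] phi 0.0 F [-2.9  1.   6.7] T [0.13 0.53 0.01] w 0.379 q [-0.23 -0.3   2.12  0.    1.31 -0.23]
```

View pics/w17.png

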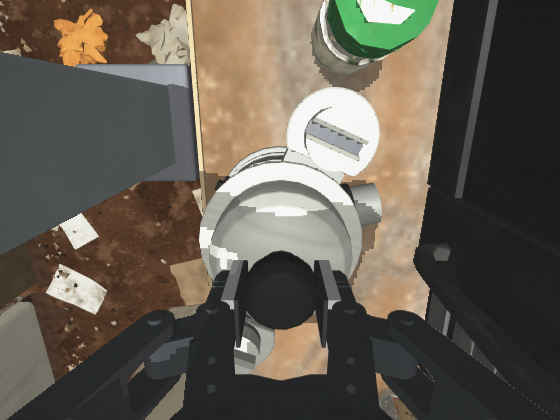

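```bash
python3 -m handwheel '[{"dx":0,"dy":0,"dz":-0.004,"ax":0,"ay":0,"az":0},{"dx":0,"dy":0,"dz":-0.01,"ax":0,"ay":0,"az":0},{"dx":0,"dy":0,"dz":-0.02,"ax":0,"ay":0,"az":0},{"dx":0,"dy":0,"dz":-0.02,"ax":0,"ay":0,"az":0}]'; python3 -c "
from h import *
st()
f=grab('wrist','w18');f=grab('side','s18')
cv2.imwrite('pics/s18c.png',cv2.resize(f['image'][170:300,190:330],None,fx=4,fy=4,interpolation=cv2.INTER_CUBIC))"
```

```text
time: 21.6
tool_pos: [0.4484, -0.0269, 0.1398]
tool_rot: [0.0, 1.0, -0.0, 0.002]
contact_force: [-0.1, -0.2, -4.2]
gripper_width: 0.384
t=21.60 tcp [ 0.4484 -0.0269  0.1398] phi -0.0 F [-0.1 -0.2 -4.2] T [ 0.02  0.04 -0.04] w 0.384 q [-0.23 -0.32  2.1   0.    1.35 -0.23]
```

View pics/w18.png

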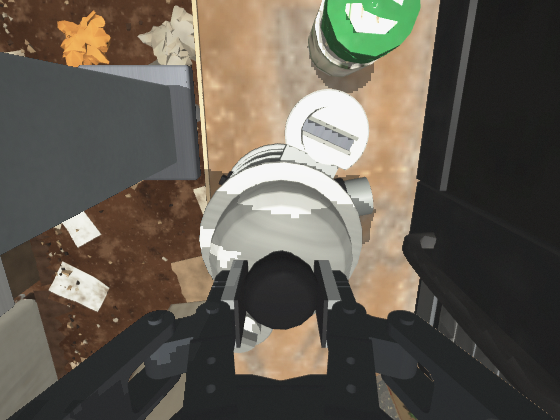

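View pics/s18c.png

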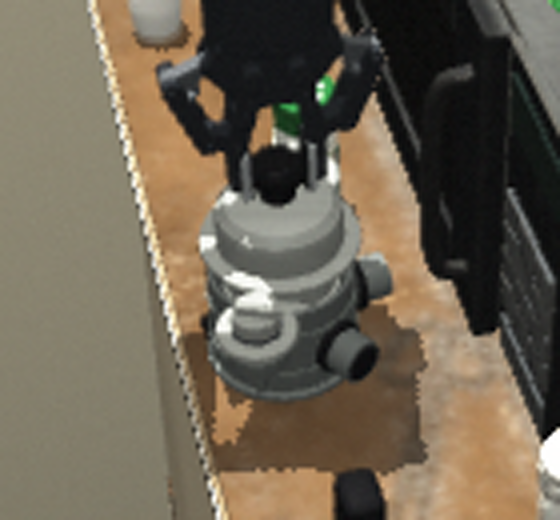

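```bash
python3 -m handwheel '[{"dx":0,"dy":0,"dz":-0.02,"ax":0,"ay":0,"az":0},{"dx":0,"dy":0,"dz":-0.05,"ax":0,"ay":0,"az":0},{"dx":0,"dy":0,"dz":-0.08,"ax":0,"ay":0,"az":0},{"dx":0,"dy":0,"dz":-0.1,"ax":0,"ay":0,"az":0}]'; python3 -c "
from h import *
st()
f=grab('side','s19')
cv2.imwrite('pics/s19c.png',cv2.resize(f['image'][130:300,190:330],None,fx=3.5,fy=3.5,interpolation=cv2.INTER_CUBIC))
plan(.462,.215,.24,0)"
```

```text
time: 22.2
tool_pos: [0.4477, -0.0268, 0.2399]
tool_rot: [0.0, 1.0, -0.0, 0.002]
contact_force: [-0.6, 0.4, -4.3]
gripper_width: 0.382
t=22.20 tcp [ 0.4477 -0.0268  0.2399] phi -0.0 F [-0.6  0.4 -4.3] T [-0.03  0.04  0.03] w 0.382 q [-0.23 -0.4   2.    0.    1.54 -0.23]
plan d=[0.0131 -0.2420 0.0025] |d|=0.242 w=[0.0012 -0.0071 0.0001]  rows lin 3.9 ang 0.0
```

View pics/s19c.png

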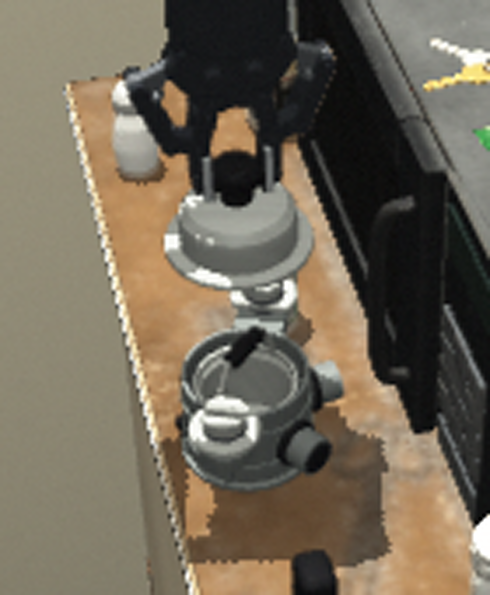

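```bash
python3 -m handwheel '[{"dx":0.002,"dy":-0.03,"dz":0,"ax":0,"ay":0,"az":0},{"dx":0.005,"dy":-0.085,"dz":0,"ax":0,"ay":0,"az":0},{"dx":0.009,"dy":-0.145,"dz":0,"ax":0,"ay":0,"az":0},{"dx":0.012,"dy":-0.2,"dz":0.0,"ax":0,"ay":0,"az":0},{"dx":0.013,"dy":-0.235,"dz":0.01,"ax":0,"ay":0,"az":0}]'; python3 -c "
from h import *
st()"; python3 -m handwheel '[{"dx":0,"dy":-0.007,"dz":0.02,"ax":0,"ay":0,"az":0},{"dx":0,"dy":-0.007,"dz":0.05,"ax":0,"ay":0,"az":0},{"dx":0,"dy":-0.007,"dz":0.085,"ax":0,"ay":0,"az":0},{"dx":0,"dy":-0.007,"dz":0.115,"ax":0,"ay":0,"az":0},{"dx":0,"dy":-0.007,"dz":0.135,"ax":0,"ay":0,"az":0}]'; python3 -c "
from h import *
f=grab('side','s20');st()
cv2.imwrite('pics/s20c.png',cv2.resize(f['image'][110:300,190:330],None,fx=3,fy=3,interpolation=cv2.INTER_CUBIC))
plan(.462,.215,.050,0)"
```

```text
time: 22.88
tool_pos: [0.4603, 0.2107, 0.2282]
tool_rot: [-0.0, 1.0, 0.001, 0.001]
contact_force: [-0.8, -1.1, -3.9]
gripper_width: 0.383
t=22.88 tcp [0.4603 0.2107 0.2282] phi 0.1 F [-0.8 -1.1 -3.9] T [-0.12 -0.02  0.01] w 0.383 q [ 0.28 -0.24  1.89 -0.    1.49  0.28]
time: 23.5
tool_pos: [0.4589, 0.2138, 0.09]
tool_rot: [0.001, 1.0, -0.0, -0.001]
contact_force: [1.1, 1.0, -5.1]
gripper_width: 0.382
t=23.55 tcp [0.4574 0.2133 0.0875] phi -0.1 F [-1.8 -1.2 -6.2] T [-0.01  0.16 -0.01] w 0.379 q [ 0.29 -0.1   2.01 -0.    1.23  0.29]
plan d=[0.0049 -0.0018 0.0375] |d|=0.038 w=[0.0030 0.0064 -0.0011]  rows lin 0.6 ang 0.0
```

View pics/s20c.png

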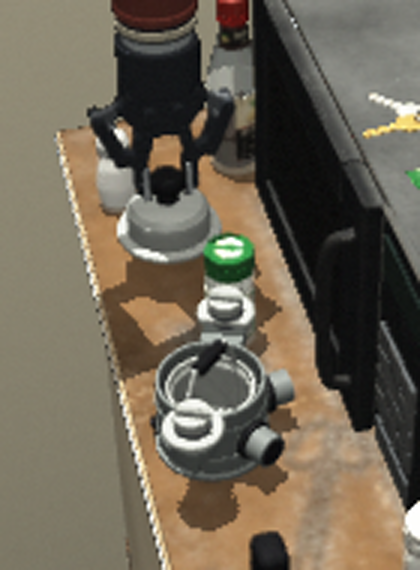

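```bash
python3 -m handwheel '[{"dx":0,"dy":0,"dz":0.015,"ax":0,"ay":0,"az":0},{"dx":0,"dy":0,"dz":0.028,"ax":0,"ay":0,"az":0},{"dx":0,"dy":0,"dz":0.034,"ax":0,"ay":0,"az":0},{"dx":0,"dy":0,"dz":0.034,"ax":0,"ay":0,"az":0}]'; python3 -c "
from h import *
st()"
```

```text
time: 24.05
tool_pos: [0.4607, 0.2152, 0.0593]
tool_rot: [0.0, 1.0, 0.0, 0.001]
contact_force: [-0.2, -0.2, -4.2]
gripper_width: 0.383
t=24.05 tcp [0.4607 0.2152 0.0593] phi 0.0 F [-0.2 -0.2 -4.2] T [ 0.05  0.03 -0.05] w 0.383 q [ 0.29 -0.05  2.02 -0.    1.17  0.29]
```

```bash
python3 -m handwheel '[{"dx":0,"dy":0,"dz":0.005,"ax":0,"ay":0,"az":0},{"dx":0,"dy":0,"dz":0.009,"ax":0,"ay":0,"az":0},{"dx":0,"dy":0,"dz":0.0105,"ax":0,"ay":0,"az":0},{"dx":0,"dy":0,"dz":0.0105,"ax":0,"ay":0,"az":0}]'; python3 -c "
from h import *
st()"
```

```text
time: 24.55
tool_pos: [0.4609, 0.2153, 0.0492]
tool_rot: [-0.0, 1.0, 0.0, 0.001]
contact_force: [-0.0, 0.4, -3.8]
gripper_width: 0.382
t=24.55 tcp [0.4609 0.2153 0.0492] phi 0.0 F [-0.   0.4 -3.8] T [-0.02 -0.04 -0.04] w 0.382 q [ 0.29 -0.04  2.03 -0.    1.15  0.29]
```

```bash
python3 -m handwheel '[{"dx":0,"dy":0,"dz":0.001,"ax":0,"ay":0,"az":0},{"dx":0,"dy":0,"dz":0.002,"ax":0,"ay":0,"az":0},{"dx":0,"dy":0,"dz":0.002,"ax":0,"ay":0,"az":0}]'; python3 -c "
from h import *
st()"
```

```text
time: 24.92
tool_pos: [0.4612, 0.2155, 0.0489]
tool_rot: [-0.0, 1.0, 0.0, 0.001]
contact_force: [-6.2, -1.4, 8.1]
gripper_width: 0.378
t=24.93 tcp [0.4612 0.2155 0.0489] phi 0.0 F [-6.2 -1.4  8.1] T [-0.19  0.96 -0.  ] w 0.378 q [ 0.29 -0.03  2.03 -0.    1.15  0.29]
```

```bash
python3 -m handwheel '[{"dx":0,"dy":0,"dz":-0.001,"ax":0,"ay":0,"az":0},{"dx":0,"dy":0,"dz":-0.001,"ax":0,"ay":0,"az":0},{"dx":0,"dy":0,"dz":-0.001,"ax":0,"ay":0,"az":0}]' 100; python3 -m handwheel '[{"dx":0,"dy":0,"dz":-0.02,"ax":0,"ay":0,"az":0},{"dx":0,"dy":0,"dz":-0.06,"ax":0,"ay":0,"az":0},{"dx":0,"dy":0,"dz":-0.11,"ax":0,"ay":0,"az":0},{"dx":0,"dy":0,"dz":-0.15,"ax":0,"ay":0,"az":0}]'; python3 - <<'E'
from h import *
st()
f=grab('wrist','w21'); P=cloud(f)
m=(P[...,2]>.066)&(P[...,2]<.08)&(abs(P[...,1]-.215)<.06)&(abs(P[...,0]-.461)<.05)
Q=P[m]; print('knob',len(Q),(Q.min(0)+Q.max(0))/2,np.ptp(Q,axis=0),np.percentile(Q[:,2],[50,95]))
f=grab('top','t21')
cv2.imwrite('pics/t21c.png',cv2.resize(f['image'][170:270,150:350],None,fx=4,fy=4,interpolation=cv2.INTER_CUBIC))
E
```

```text
time: 25.3
tool_pos: [0.4611, 0.2153, 0.0482]
tool_rot: [-0.0, 1.0, -0.0, 0.001]
contact_force: [-0.2, 1.2, -0.1]
gripper_width: 0.61
time: 25.8
tool_pos: [0.4609, 0.2154, 0.2002]
tool_rot: [-0.0, 1.0, -0.0, 0.002]
contact_force: [0.6, -0.7, 0.5]
gripper_width: 0.61
t=25.80 tcp [0.4609 0.2154 0.2002] phi -0.0 F [ 0.6 -0.7  0.5] T [ 0.02 -0.05  0.01] w 0.610 q [ 0.29 -0.21  1.91 -0.    1.44  0.29]
knob 1139 [0.46092853 0.21497218 0.07067172] [0.03422328 0.03480042 0.0090145 ] [0.07267466 0.07411225]
```

View pics/w21.png

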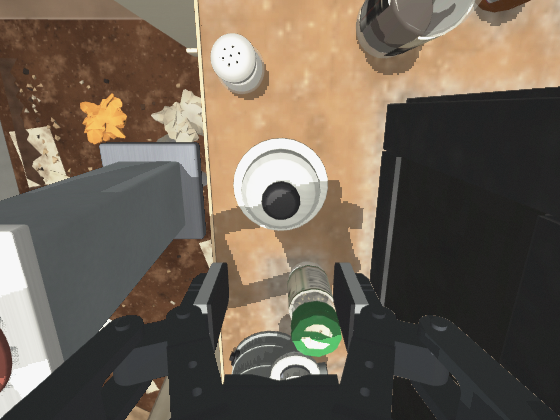

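View pics/t21c.png

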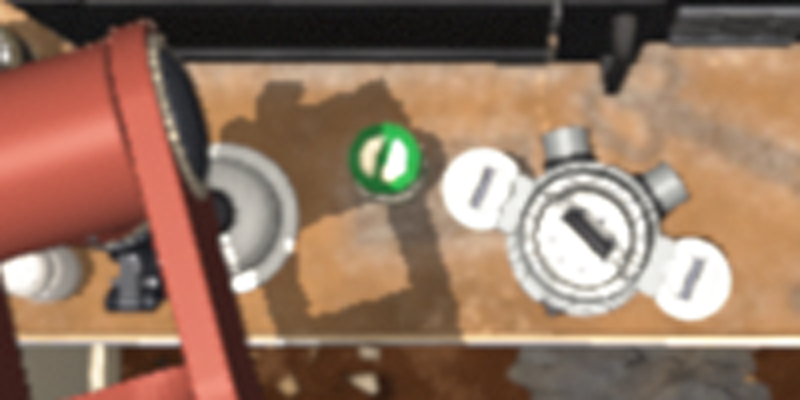

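```bash
python3 -c "
from h import *
plan(.44,-.01,.235,-45)"; python3 -m handwheel '[{"dx":-0.002,"dy":0.03,"dz":-0.02,"ax":0,"ay":0,"az":0.15},{"dx":-0.006,"dy":0.085,"dz":-0.035,"ax":0,"ay":0,"az":0.32},{"dx":-0.012,"dy":0.14,"dz":-0.035,"ax":0,"ay":0,"az":0.49},{"dx":-0.018,"dy":0.195,"dz":-0.035,"ax":0,"ay":0,"az":0.66},{"dx":-0.021,"dy":0.225,"dz":-0.035,"ax":0,"ay":0,"az":0.785}]'; python3 -m handwheel '[{"dx":0,"dy":0,"dz":0,"ax":0,"ay":0,"az":0},{"dx":0,"dy":0,"dz":0,"ax":0,"ay":0,"az":0}]'; python3 -c "
from h import *
st();f=grab('wrist','w22');st()
cv2.imwrite('pics/w22c.png',cv2.resize(f['image'][100:300,180:380],None,fx=3,fy=3,interpolation=cv2.INTER_CUBIC))"
```

```text
plan d=[-0.0233 0.2261 -0.0316] |d|=0.230 w=[-0.0078 -0.0106 0.7854]  rows lin 3.7 ang 4.2
time: 26.52
tool_pos: [0.4387, -0.0118, 0.2319]
tool_rot: [-0.0, 0.923, -0.386, 0.0]
contact_force: [0.0, -0.1, -0.0]
gripper_width: 0.607
time: 26.78
tool_pos: [0.4393, -0.0092, 0.2323]
tool_rot: [-0.001, 0.924, -0.382, 0.0]
contact_force: [-0.2, -0.1, 0.5]
gripper_width: 0.607
t=26.77 tcp [ 0.4393 -0.0092  0.2323] phi -44.9 F [-0.2 -0.1  0.5] T [ 0.05 -0.01 -0.06] w 0.607 q [-0.19 -0.42  2.02  0.    1.54  0.59]
t=26.82 tcp [ 0.4394 -0.0089  0.2325] phi -44.9 F [-0.1  0.8 -0. ] T [-0.02  0.02  0.03] w 0.607 q [-0.19 -0.42  2.02  0.    1.54  0.59]
```

View pics/w22.png

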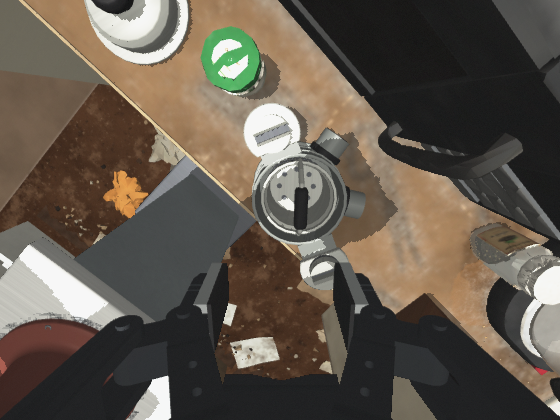

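View pics/w22c.png

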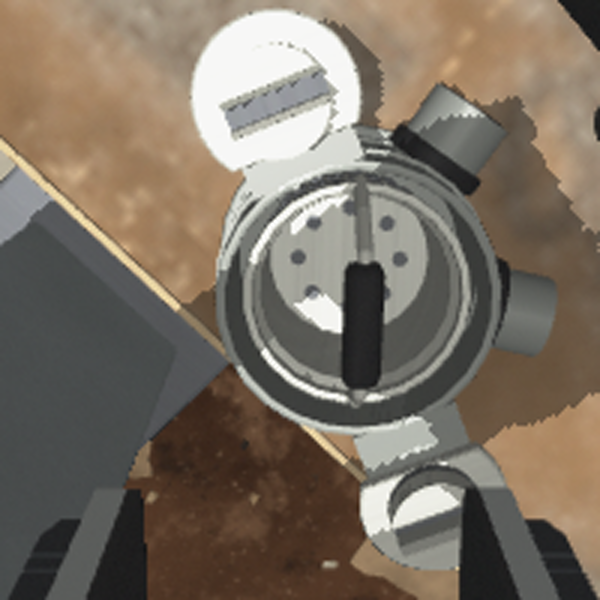

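```bash
python3 - <<'E'
from h import *
f=load('w22'); P=cloud(f); im=f['image']
d=np.hypot(P[...,0]-.447,P[...,1]+.027)
m=(P[...,2]>.096)&(P[...,2]<.112)&(d<.035); Q=P[m]; print(len(Q),Q.min(0),Q.max(0),Q.mean(0),np.median(Q[:,2]))
print(cv2.minAreaRect((Q[:,:2]*1000).astype(np.float32)))
for u,v in((363,262),(362,388)): print(px_z(f,180+u/3,100+v/3,.104))
# rim centre fit of pot: rim points at z~.075
m=(abs(P[...,2]-.075)<.003)&(d>.04)&(d<.05); Q=P[m]; A=np.c_[2*Q[:,:2],np.ones(len(Q))]; s=np.linalg.lstsq(A,(Q[:,:2]**2).sum(1),rcond=None)[0]; print("pot",s[:2],np.sqrt(s[2]+s[:2]@s[:2]))
E
```

```text
608 [ 0.4292836  -0.04470183  0.09616777] [ 0.46709488 -0.00919783  0.10594936] [ 0.44898208 -0.02591214  0.10276095] 0.10323258003922062
((448.2528991699219, -27.04057502746582), (49.6015625, 11.901074409484863), 45.55763244628906)
[ 0.4621622  -0.01274957  0.104     ]
[ 0.43483142 -0.04087899  0.104     ]
pot [ 0.44790597 -0.02713131] 0.04548421766767697
```

```bash
python3 -c "
from h import *
plan(.4484,-.0269,.15,-44.5);plan(.4484,-.0269,.12,-44.5)"; python3 -m handwheel '[{"dx":0.008,"dy":0.003,"dz":0.02,"ax":0,"ay":0,"az":-0.005},{"dx":0.0185,"dy":0.006,"dz":0.05,"ax":0,"ay":0,"az":-0.005},{"dx":0.0185,"dy":0.006,"dz":0.09,"ax":0,"ay":0,"az":-0.005},{"dx":0.0185,"dy":0.006,"dz":0.105,"ax":0,"ay":0,"az":-0.005},{"dx":0.0185,"dy":0.006,"dz":0.105,"ax":0,"ay":0,"az":-0.005}]'; python3 -c "
from h import *
st();plan(.4484,-.0269,.082,-44.5)"
```

```text
plan d=[0.0190 0.0065 0.0825] |d|=0.085 w=[-0.0013 -0.0005 -0.0064]  rows lin 1.4 ang 0.0
plan d=[0.0190 0.0065 0.1125] |d|=0.114 w=[-0.0013 -0.0005 -0.0064]  rows lin 1.8 ang 0.0
time: 27.45
tool_pos: [0.448, -0.0262, 0.1272]
tool_rot: [-0.0, 0.925, -0.379, -0.0]
contact_force: [0.1, 0.2, -0.2]
gripper_width: 0.605
t=27.45 tcp [ 0.448  -0.0262  0.1272] phi -44.6 F [ 0.1  0.2 -0.2] T [ 0.03 -0.01 -0.  ] w 0.605 q [-0.22 -0.3   2.11  0.    1.33  0.55]
plan d=[0.0008 0.0002 0.0452] |d|=0.045 w=[-0.0002 0.0006 -0.0017]  rows lin 0.7 ang 0.0
```

```bash
python3 -m handwheel '[{"dx":0.0005,"dy":0,"dz":0.015,"ax":0,"ay":0,"az":0},{"dx":0.0005,"dy":0,"dz":0.032,"ax":0,"ay":0,"az":0},{"dx":0.0005,"dy":0,"dz":0.042,"ax":0,"ay":0,"az":0},{"dx":0.0005,"dy":0,"dz":0.045,"ax":0,"ay":0,"az":0},{"dx":0.0005,"dy":0,"dz":0.045,"ax":0,"ay":0,"az":0}]'; python3 -c "
from h import *
f=grab('wrist','w23');st()"
```

```text
time: 28.08
tool_pos: [0.449, -0.0275, 0.083]
tool_rot: [-0.0, 0.925, -0.38, 0.001]
contact_force: [-0.2, 0.1, -0.3]
gripper_width: 0.606
t=28.12 tcp [ 0.4492 -0.0275  0.0834] phi -44.7 F [ 0.1 -0.1 -0.5] T [-0.05 -0.04 -0.01] w 0.605 q [-0.23 -0.24  2.14  0.    1.24  0.55]
```

View pics/w23.png

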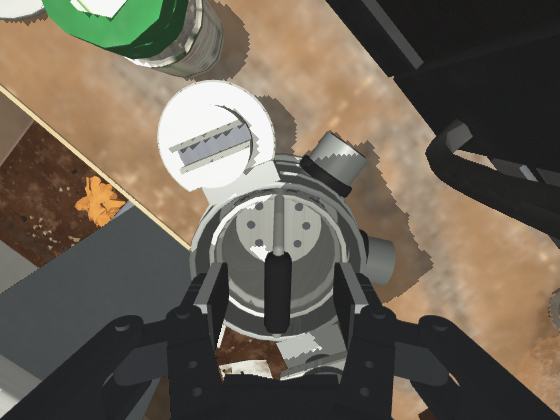

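```bash
python3 -m handwheel '[{"dx":0,"dy":0,"dz":0.001,"ax":0,"ay":0,"az":0},{"dx":0,"dy":0,"dz":0.001,"ax":0,"ay":0,"az":0},{"dx":0,"dy":0,"dz":0.001,"ax":0,"ay":0,"az":0},{"dx":0,"dy":0,"dz":0.001,"ax":0,"ay":0,"az":0},{"dx":0,"dy":0,"dz":0.001,"ax":0,"ay":0,"az":0}]' 255; python3 -c "
from h import *
st()"; python3 -m handwheel '[{"dx":0,"dy":0,"dz":-0.004,"ax":0,"ay":0,"az":0},{"dx":0,"dy":0,"dz":-0.012,"ax":0,"ay":0,"az":0},{"dx":0,"dy":0,"dz":-0.024,"ax":0,"ay":0,"az":0},{"dx":0,"dy":0,"dz":-0.024,"ax":0,"ay":0,"az":0}]'; python3 -c "
from h import *
st()"
```

```text
time: 28.75
tool_pos: [0.449, -0.0273, 0.0824]
tool_rot: [-0.0, 0.925, -0.38, 0.001]
contact_force: [-2.7, 1.1, 3.0]
gripper_width: 0.121
t=28.75 tcp [ 0.449  -0.0273  0.0824] phi -44.7 F [-2.7  1.1  3. ] T [0.16 0.35 0.04] w 0.121 q [-0.23 -0.24  2.15  0.    1.24  0.55]
time: 29.25
tool_pos: [0.4501, -0.0277, 0.1078]
tool_rot: [-0.001, 0.925, -0.38, 0.003]
contact_force: [0.6, -0.7, -2.4]
gripper_width: 0.122
t=29.25 tcp [ 0.4501 -0.0277  0.1078] phi -44.7 F [ 0.6 -0.7 -2.4] T [-0.02 -0.    0.02] w 0.122 q [-0.23 -0.28  2.13  0.    1.28  0.55]
```

```bash
python3 -m handwheel '[{"dx":0,"dy":0,"dz":-0.02,"ax":0,"ay":0,"az":0},{"dx":0,"dy":0,"dz":-0.06,"ax":0,"ay":0,"az":0},{"dx":0,"dy":0,"dz":-0.095,"ax":0,"ay":0,"az":0},{"dx":0,"dy":0,"dz":-0.11,"ax":0,"ay":0,"az":0}]'; python3 -c "
from h import *
f=grab('side','s24');st();plan(.459,-.188,.217,-44.7)
cv2.imwrite('pics/s24c.png',cv2.resize(f['image'][140:330,190:340],None,fx=3,fy=3,interpolation=cv2.INTER_CUBIC))"
```

```text
time: 29.75
tool_pos: [0.4497, -0.0276, 0.2185]
tool_rot: [-0.001, 0.925, -0.38, 0.003]
contact_force: [-0.6, 0.6, -1.8]
gripper_width: 0.128
t=29.80 tcp [ 0.4501 -0.0277  0.2195] phi -44.7 F [ 0.6 -0.5 -0. ] T [ 0.02 -0.06 -0.02] w 0.126 q [-0.23 -0.38  2.02  0.    1.5   0.55]
plan d=[0.1190 0.1077 0.0028] |d|=0.161 w=[-0.0041 -0.0058 0.0002]  rows lin 2.6 ang 0.0
```

View pics/s24c.png

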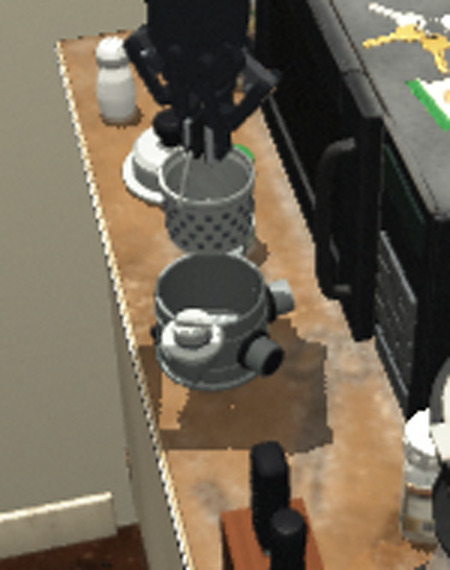

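```bash
python3 -m handwheel '[{"dx":0.022,"dy":0.02,"dz":0,"ax":0,"ay":0,"az":0},{"dx":0.06,"dy":0.054,"dz":0,"ax":0,"ay":0,"az":0},{"dx":0.098,"dy":0.088,"dz":0,"ax":0,"ay":0,"az":0},{"dx":0.119,"dy":0.108,"dz":0,"ax":0,"ay":0,"az":0},{"dx":0.119,"dy":0.108,"dz":0.01,"ax":0,"ay":0,"az":0}]'; python3 -m handwheel '[{"dx":0,"dy":0,"dz":0.025,"ax":0,"ay":0,"az":0},{"dx":0,"dy":0,"dz":0.06,"ax":0,"ay":0,"az":0},{"dx":0,"dy":0,"dz":0.095,"ax":0,"ay":0,"az":0},{"dx":0,"dy":0,"dz":0.108,"ax":0,"ay":0,"az":0},{"dx":0,"dy":0,"dz":0.108,"ax":0,"ay":0,"az":0}]'; python3 -c "
from h import *
st();f=grab('side','s25');st()
cv2.imwrite('pics/s25c.png',cv2.resize(f['image'][140:370,190:360],None,fx=2.6,fy=2.6,interpolation=cv2.INTER_CUBIC))"
```

```text
time: 30.42
tool_pos: [0.457, -0.1894, 0.2048]
tool_rot: [-0.0, 0.924, -0.382, 0.0]
contact_force: [-0.1, 1.1, -2.2]
gripper_width: 0.127
time: 31.05
tool_pos: [0.4567, -0.1867, 0.0966]
tool_rot: [-0.001, 0.925, -0.38, -0.001]
contact_force: [0.0, -0.1, -1.9]
gripper_width: 0.122
t=31.05 tcp [ 0.4567 -0.1867  0.0966] phi -44.7 F [ 0.  -0.1 -1.9] T [ 0.04 -0.04 -0.09] w 0.122 q [-0.54 -0.14  2.03  0.    1.25  0.24]
t=31.10 tcp [ 0.4577 -0.1875  0.0982] phi -44.7 F [ 0.1 -0.1 -1.5] T [-0.05  0.01  0.  ] w 0.126 q [-0.54 -0.14  2.03  0.    1.25  0.24]
```

View pics/s25c.png

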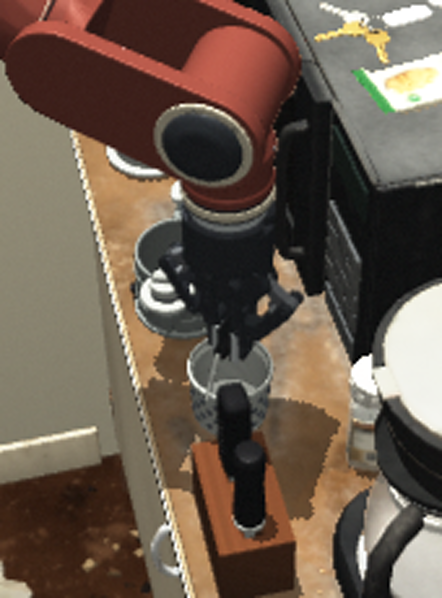

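Clear of the block and pot, so I lower it to the worktop.

```bash
python3 -m handwheel '[{"dx":0,"dy":0,"dz":0.008,"ax":0,"ay":0,"az":0},{"dx":0,"dy":0,"dz":0.015,"ax":0,"ay":0,"az":0},{"dx":0,"dy":0,"dz":0.019,"ax":0,"ay":0,"az":0},{"dx":0,"dy":0,"dz":0.019,"ax":0,"ay":0,"az":0}]'; python3 -c "
from h import *
st()"; python3 -m handwheel '[{"dx":0,"dy":0,"dz":0.001,"ax":0,"ay":0,"az":0},{"dx":0,"dy":0,"dz":0.002,"ax":0,"ay":0,"az":0},{"dx":0,"dy":0,"dz":0.002,"ax":0,"ay":0,"az":0}]'; python3 -c "
from h import *
st()"
```

```text
time: 31.6
tool_pos: [0.4574, -0.1877, 0.0787]
tool_rot: [-0.0, 0.925, -0.38, 0.001]
contact_force: [-0.2, -0.3, -2.0]
gripper_width: 0.124
t=31.60 tcp [ 0.4574 -0.1877  0.0787] phi -44.7 F [-0.2 -0.3 -2. ] T [-0.01 -0.   -0.01] w 0.124 q [-0.54 -0.12  2.04  0.    1.21  0.24]
time: 31.98
tool_pos: [0.4577, -0.1879, 0.0771]
tool_rot: [-0.0, 0.925, -0.38, 0.001]
contact_force: [0.0, -0.6, -2.9]
gripper_width: 0.121
t=31.98 tcp [ 0.4577 -0.1879  0.0771] phi -44.7 F [ 0.  -0.6 -2.9] T [-0.04 -0.02  0.03] w 0.121 q [-0.54 -0.11  2.05  0.    1.21  0.24]
```

```bash
python3 -m handwheel '[{"dx":0,"dy":0,"dz":0.0008,"ax":0,"ay":0,"az":0},{"dx":0,"dy":0,"dz":0.0016,"ax":0,"ay":0,"az":0},{"dx":0,"dy":0,"dz":0.0016,"ax":0,"ay":0,"az":0}]'; python3 -c "
from h import *
st()"
```

```text
time: 32.35
tool_pos: [0.458, -0.188, 0.0764]
tool_rot: [-0.0, 0.925, -0.38, 0.001]
contact_force: [-2.9, 0.9, 5.5]
gripper_width: 0.125
t=32.35 tcp [ 0.458  -0.188   0.0764] phi -44.7 F [-2.9  0.9  5.5] T [0.29 0.41 0.01] w 0.125 q [-0.54 -0.11  2.05  0.    1.21  0.24]
```

```bash
python3 -m handwheel '[{"dx":0,"dy":0,"dz":-0.001,"ax":0,"ay":0,"az":0},{"dx":0,"dy":0,"dz":-0.001,"ax":0,"ay":0,"az":0},{"dx":0,"dy":0,"dz":-0.001,"ax":0,"ay":0,"az":0},{"dx":0,"dy":0,"dz":-0.001,"ax":0,"ay":0,"az":0}]' 110; python3 -m handwheel '[{"dx":0,"dy":0,"dz":-0.02,"ax":0,"ay":0,"az":0},{"dx":0,"dy":0,"dz":-0.06,"ax":0,"ay":0,"az":0},{"dx":0,"dy":0,"dz":-0.11,"ax":0,"ay":0,"az":0},{"dx":0,"dy":0,"dz":-0.15,"ax":0,"ay":0,"az":0},{"dx":0,"dy":0,"dz":-0.18,"ax":0,"ay":0,"az":0}]'; python3 -c "
from h import *
st();f=grab('wrist','w26');f=grab('side','s26');f=grab('top','t26')
P=cloud(load('wrist' if 0 else 'w26'))
m=(P[...,2]>.085)&(P[...,2]<.11)&(np.hypot(P[...,0]-.458,P[...,1]+.188)<.035); Q=P[m]; print('bail',len(Q),Q.mean(0),np.percentile(Q[:,2],[50,95]))
m=(P[...,2]>.055)&(P[...,2]<.066)&(abs(np.hypot(P[...,0]-.458,P[...,1]+.188)-.037)<.004); Q=P[m]
A=np.c_[Q[:,:2],np.ones(len(Q))]; print('rim',len(Q),Q[:,2].mean(),np.linalg.lstsq(A,Q[:,2],rcond=None)[0])
plan(.38,-.03,.3,0)"
```

```text
time: 32.85
tool_pos: [0.4576, -0.1878, 0.0764]
tool_rot: [-0.0, 0.925, -0.38, 0.001]
contact_force: [-0.4, 0.0, 0.2]
gripper_width: 0.567
time: 33.48
tool_pos: [0.4577, -0.1881, 0.2588]
tool_rot: [-0.0, 0.925, -0.38, 0.002]
contact_force: [0.1, -0.4, -1.1]
gripper_width: 0.573
t=33.48 tcp [ 0.4577 -0.1881  0.2588] phi -44.7 F [ 0.1 -0.4 -1.1] T [ 0.04 -0.08  0.04] w 0.573 q [-0.54 -0.28  1.88  0.    1.54  0.24]
bail 532 [ 0.4586319  -0.18664557  0.09630523] [0.09707304 0.09885373]
rim 672 0.059419556358647006 [0.01165577 0.00804422 0.05560202]
plan d=[-0.1667 -0.0577 -0.0424] |d|=0.181 w=[-0.0002 -0.0060 -0.7800]  rows lin 2.9 ang 4.2
```

View pics/w26.png

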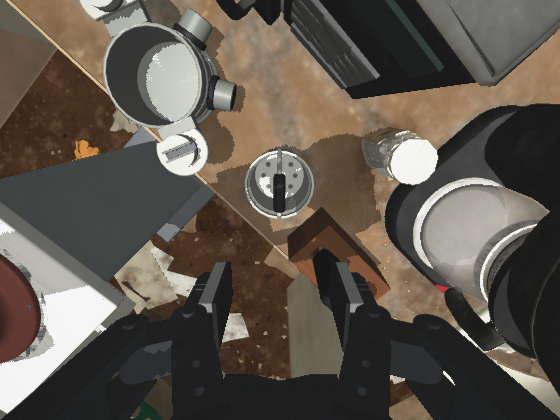

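View pics/s26.png

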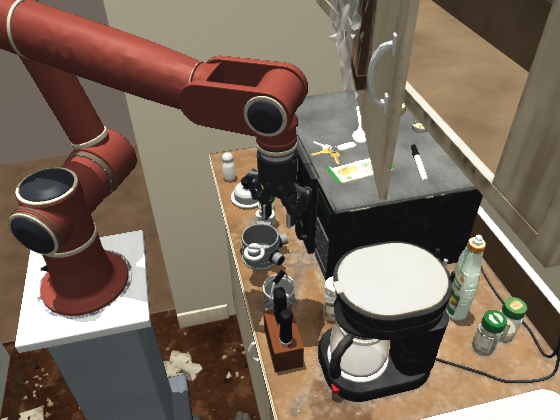

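```bash
python3 - <<'E'
from h import *
f=load("w22"); L=lambda u,v:px_z(f,180+u/3,100+v/3,.1035)[:2]
d=L(333,83)-L(228,122); print("camL slot from y ccw",-np.degrees(np.arctan2(*d)))
f=load("w26"); c=f['image'][120:190,145:225]; cv2.imwrite('pics/w26c.png',cv2.resize(c,None,fx=7,fy=7,interpolation=cv2.INTER_CUBIC))
P=cloud(f)
f=load("t26"); cv2.imwrite('pics/t26c.png',cv2.resize(f['image'][170:270,140:450],None,fx=2.5,fy=2.5,interpolation=cv2.INTER_CUBIC))
P=cloud(load("w15")); st()
E
```

```text
camL slot from y ccw -115.0383671463091
t=33.62 tcp [ 0.4581 -0.1884  0.2584] phi -44.7 F [ 0.2  1.  -0.5] T [ 0.02  0.03 -0.02] w 0.566 q [-0.54 -0.28  1.88  0.    1.54  0.24]
```

View pics/w26c.png

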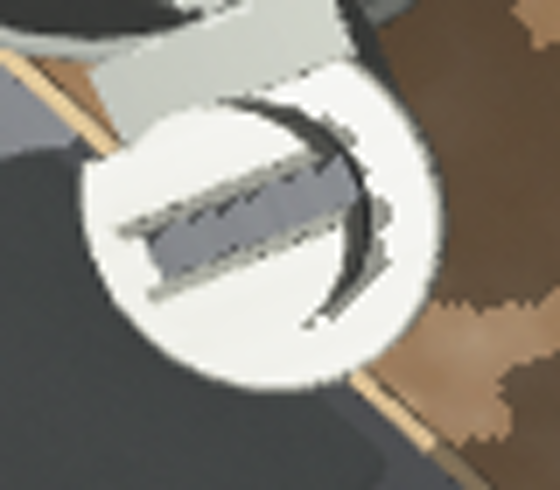

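View pics/t26c.png

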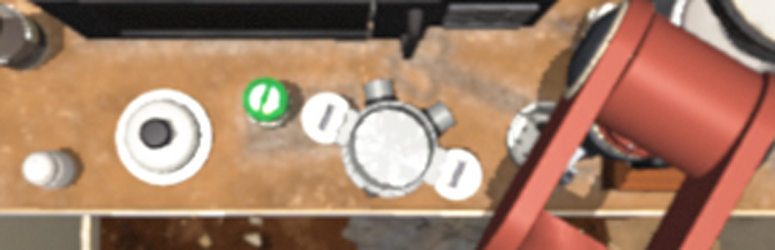

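```bash
python3 -c "
from h import *
print(manip.job_done()); st()"
```

```text
the job is handed in; nothing more can be done
None
the job is handed in; nothing more can be done
```

I finished the job and handed it in at about 34 s, well under the 72 s limit. The hand-in reports no verdict, so what follows rests on my own readings.

- **Cams:** I turned both with the key until the torque rose at the stop (0.57 N m on the right, 0.72 N m on the left). Afterwards the slots measured about 66° (right) and 65° (left), where about 66° is open.
- **Key:** It is back in its slot. Its top matches the height from before I took it, about 0.162 m.
- **Cover:** It stands knob up at about (0.461, 0.215), with its top at 0.073 m as expected.
- **Basket:** It stands upright at about (0.458, -0.188), roughly 0.16 m from the pot. Its rim is at 0.06 m with less than 1° of tilt.
- **Other things:** In the last pictures the bottle, jars, mill and honing steel look as they did at the start. I judged this by eye and did not measure them again. The gripper was open, clear above the basket, with no contact force.

- **Start inside the wall:** By the camera depth, the arm began partly inside the left wall. There was no contact force, and I backed it straight out.
- **Knob grip:** The gripper read about 32 mm on the 36 mm knob, but the grip held.

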